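# Fit the carrier flange on the suction mount's studs and latch it

### The arm

A 6-joint arm with a two-finger parallel gripper is mounted at the origin on the work surface. World frame = base frame: x ahead of the robot, y to its left, z up, the work surface at z = 0. Lengths are in mm, angles in rad, forces in N, time in s.
With the tool pointing down it reaches from about 275 to 1000 mm from the base axis. Payload 8.4 kg.
Tool frame: the origin (TCP) lies at the very end of the fingers, on their centre line; the grasp point (between the pads) lies 19 mm behind it (r.pinch_z is the distance from the TCP to the grasp point, in mm); z points along the fingers, y is the direction in which the jaws open and shut (so a half turn about z gives the same grasp; the last joint's range is limited). The gripper opens to 85 mm and grips with 20 to 120 N. Pads are 22 mm wide; open, the fingers measure 114 mm over their backs; the gripper's body (76 mm by 85 mm) begins 54 mm behind the grasp point. The pads swing forward as they close: fully open they stand 13 mm farther back than shut.
Start: joints at [-1.152, 0.353, 1.633, -0, 1.155, -0.002], TCP at [255.305, -570.479, 194.381] pointing down, gripper open.
Joint ranges: [-2.63, 2.63], [-0.92, 2.1], [0.06, 2.66], [-1.3, 4.44], [0, 2.69], [-3.02, 3.02]. Speed limits (rad/s): [2.22, 2.22, 2.79, 3.14, 3.14, 3.14].

### API

Orientations are given as [roll, pitch, yaw] about the fixed x, y, z axes, in that order (R = Rz(yaw) Ry(pitch) Rx(roll)).
In Python, from rig import r, optics gives the robot as it stands.
- The arm moves only by the shell command python3 -m creep 'ROWS' [FORCE]. ROWS is JSON, a list of rows, each an object with "dp": the shift along the tool's x, y, z in mm, a list of three; "angular": the turn, a rotation vector about the tool's x, y, z in rad, a list of three; "fingers": the finger opening in mm, from 0 to 85.4. In form: [{"dp": [dx, dy, dz], "angular": [wx, wy, wz], "fingers": fingers}, ...]. A call has 1 to 5 rows; each row is the pose to reach, as a shift and turn from the pose commanded when the call began, along the tool's axes at that moment; what a row does not reach only later rows make up. A row lasts 1/12 s, in which the tool goes at most 41.7 mm and 7.16 degrees, less where a joint would pass 70% of its speed; a pose out of reach is approached as far as the arm can. A call with a gripper value outside its range is refused whole. The fingers move at their own pace and stop on an object; FORCE is the grip in N (left out, the last holds). Time passes only in rows, so rows that repeat a pose let the fingers close. It gives the time, the measured TCP pose, the force and the opening at its end, in the units of the state.
- r.sense(): the state, without advancing time (a new reading comes with each control period).
- optics.grab_frame(name): name is "side" or "top" or "wrist"; returns the picture (480x640x3 uint8, blue, green, red); there is no depth.
- optics.camera_params(name): a dict with "fx", "fy", "cx", "cy" (pixels), "eye" and "rotation" of the camera in the world; the wrist camera has in their place "T_tool_cam" (4x4, takes a point from camera to tool coordinates, whose origin is the TCP and whose axes are the flange's). Camera axes: x right, y up, looking along -z (the intrinsics and any distortion apply to the point x, -y, -z); pixel columns grow to the right and rows downward; lengths in mm; the calibration is good to about 2 mm. A picture is of the moment at which its call begins: read the wrist's pose just before it. camera_params takes no time and is no camera call.
- r.sign_off(): hands the job in, once; it reports no verdict.
The state is a dict: "clock": time; "qpos": joint angles; "qvel": joint speeds; "joint_efforts": joint torques, N m; "eef_pos": TCP position; "tcp_rot": TCP orientation; "contact_force": force on the tool from outside, world axes, zero at the start; "wrist_torque": the same for the moment, N m; "opening": opening from 0.0 (shut) to 1.0 (fully open).
Only numpy, scipy, OpenCV 4.12 (cv2) and the standard library are available. Lean on these libraries where they do the work, as an engineer would, in place of code of your own. Each camera call takes 0.05 s, during which the arm holds its last target.

### The job

On the pane of car glass, pick up the square flange with the black grip and fit it, grip upward, onto the four studs of the suction mount: feel for the turn at which all four holes match and slide it gently down until it lies flush, without forcing it, as the mount stands on glass. Then swing the mount's latch all the way across over the flange's edge, let go of everything, and leave the other things where they are.

Things in the scene. Friction and masses are not known exactly. Their poses are not given: they have to be found in the camera images.
- flange: The part to fit: square aluminium plate 92 x 92 x 8 mm, about 0.28 kg, four 10 mm through holes at (+-32, +-32) mm; on its middle an upright black grip block, 44 mm along its x, 16 mm thick along its y, top 45 mm above the underside. Origin: centre of the underside; z up. Lies on the glass at the start. Fits the studs in any of its four quarter turns.
- mount: Suction mount fixed on the glass by a black rubber cup, 128 mm across; origin: centre of the cup's underside, on the glass; z up. On the cup a round aluminium head, 116 mm across, carries a dark steel ring with four studs. Pressed down, the head gives on the rubber: about 4 N to start, then 2.2 N per mm, 10 mm of travel, then hard. Over 40 N between flange and mount, wedging included, is forcing.
- seat (a point): Centre of the stud ring's upper face, on which the flange's underside must lie flush; 43 mm above the mount's origin; sinks with the head when pressed. Its axes are the mount's and do not show the ring's turn.
- studs (a point): Point on the mount's axis level with the stud tips, 16 mm above the seat. The four studs, 8 mm thick with slightly chamfered tips, stand at (+-32, +-32) mm about it, but their ring is clamped turned about the axis by an unknown angle of up to 0.38 rad either way from the axes given here: find it by eye or feel. The ring does not turn under ordinary hand forces.
- latch (a joint): Angle of the latch, a flat steel bar on an upright pivot post 82 mm from the mount's axis on its +x side. Near 0 (starts 0 to 0.25) the bar points to the mount's +y, out of the way; it turns anticlockwise seen from above to a stop at 1.57, pointing at the axis, 10 mm over the flange's edge and 3 mm above it. Takes about 2 N at its pin and stays where left.
- latch_pin (a point): Top centre of the latch's upright round pin, 12 mm thick, by which it is swung: it stands 26 mm above the bar (top 86 mm, foot 60 mm above the mount's origin), on the bar's line 30 mm from the pivot. At latch angle a it is at (82 - 30 sin a, 30 cos a) mm in the mount's x, y.
- resin: Bystander, leave alone: small amber resin bottle, 26 mm across, 62 mm tall, upright.
- spare_seal: Bystander, leave alone: flat black rubber ring, 60 mm across, 9 mm thick.
- torch: Bystander, leave alone: black hand torch lying down, 115 mm long, 32 mm thick.
- injector: Bystander, leave alone: slim steel resin injector standing upright, 95 mm tall, 32 mm across.
- spare_plate: Bystander, leave alone: small square aluminium plate, 64 mm, 8 mm thick, two holes and no grip: not the part wanted.
- driver: Bystander, leave alone: screwdriver lying down, 170 mm long.
- jar: Bystander, leave alone: clear jar with a white cap, 54 mm across, 55 mm tall.
Mind the look-alikes: they are no part of the job. What is shaped like the flange but blue is not meant.

How it is judged (in metres and radians):
On the way, in this order (a step that is already met when the one before it is completed fails the run):
1. the flange lies flush on the stud ring, over all four studs, with the latch still open (z of flange in the frame of seat between -0.004 and 0.0025 m and horizontal distance between flange and seat below 0.004 m and angle between flange's own z axis and vertical below 0.05 rad and value of joint latch below 0.8 rad), for 0.2 s.
2. the latch is swung across over the flange (value of joint latch above 1.25 rad), for 0.2 s.
At the end, for the whole second after the job is handed in: The flange lies at rest on the stud ring, underside within 2.5 mm of the ring's face, centred within 4 mm and level within 0.05 rad, and the latch is swung across over it (beyond 1.25 rad) (z of flange in the frame of seat between -0.004 and 0.0025 m and horizontal distance between flange and seat below 0.004 m and angle between flange's own z axis and vertical below 0.05 rad and value of joint latch above 1.25 rad and linear speed of flange below 0.02 m/s); the robot touches nothing.
It fails at once if the flange is pressed or wedged on the mount with more than 40 N (contact force between flange and mount above 40 N).
It fails at once if another thing on the glass is moved by more than 40 mm (distance of any of resin, spare_seal, torch, injector, spare_plate, driver, jar from where it was at the start of the episode above 0.04 m).
It also fails if it takes over 72 s, if anything falls off the work surface, if the arm or the gripper's body presses on something with over 40 N, if the wrist force passes 120 N, or if a joint passes its speed limit or range.

## Working session

There is one attempt and no reset: what is moved stays moved. The work goes in short steps, Python scripts to look and compute and a shell command to move; the robot and the scene stay as the last step left them, time stands still between calls to the robot, and variables do not carry over. Pictures are saved under pics/ and viewed, and the job is handed in when it is done.

```bash
ls; mkdir -p pics; python3 - <<'E'
from rig import r, optics
import cv2
print(r.sense())
for n in ("side","top","wrist"):
    p=optics.camera_params(n); print(n,p)
    cv2.imwrite(f"pics/{n}0.png",optics.grab_frame(n))
E
```

```text
pics
{'clock': 0.0, 'qpos': array([-1.15237682e+00,  3.53628744e-01,  1.63417122e+00, -1.25541663e-06,
        1.15514884e+00, -2.40785425e-03]), 'qvel': array([ 0.00134427, -0.00039926, -0.0004945 , -0.00037212, -0.00044015,
       -0.00052063]), 'joint_efforts': array([ 9.14832508e-04, -6.05247331e+01, -3.42060828e+01,  2.28018948e-06,
        9.48176341e-03, -2.86255329e-05]), 'eef_pos': array([ 255.10229764, -569.98782426,  193.65794711]), 'tcp_rot': array([-3.14023651e+00, -2.11756687e-06,  4.20827866e-01]), 'contact_force': array([ 0.18569781, -0.46094758,  0.07053324]), 'wrist_torque': array([ 0.01231633,  0.00420573, -0.02334273]), 'opening': 0.9979628764349419}
side {'fx': 519.3537748755762, 'fy': 519.3537748755762, 'cx': 315.12908280036334, 'cy': 230.66184934376412, 'eye': array([-75.82183188, 768.81134162, 935.5453098 ]), 'rotation': array([ 0.86942148, -0.0139506 , -2.54848416])}
top {'fx': 475.955023141092, 'fy': 475.955023141092, 'cx': 324.2709704719561, 'cy': 239.18333307089156, 'eye': array([ 384.0673496 , -124.68677486, 1562.87773883]), 'rotation': array([ 0.08760681,  0.01869887, -1.54700599])}
wrist {'fx': 403.02780033490376, 'fy': 403.02780033490376, 'cx': 326.16082851947203, 'cy': 241.42759667711374, 'T_tool_cam': array([[-3.58459697e-04,  9.64522880e-01,  2.63999024e-01,
         6.56928346e+01],
       [ 9.99999436e-01,  8.17187728e-05,  1.05924584e-03,
         5.80666775e-02],
       [ 1.00009317e-03,  2.63999255e-01, -9.64522365e-01,
        -1.79860604e+02],
       [ 0.00000000e+00,  0.00000000e+00,  0.00000000e+00,
         1.00000000e+00]])}
```

View pics/top0.png

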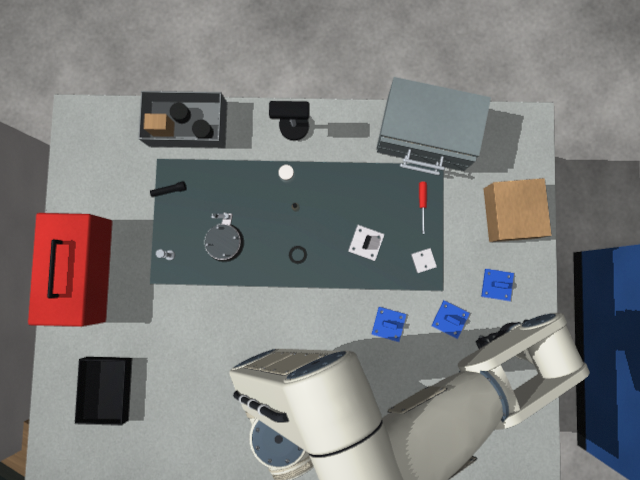

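View pics/side0.png

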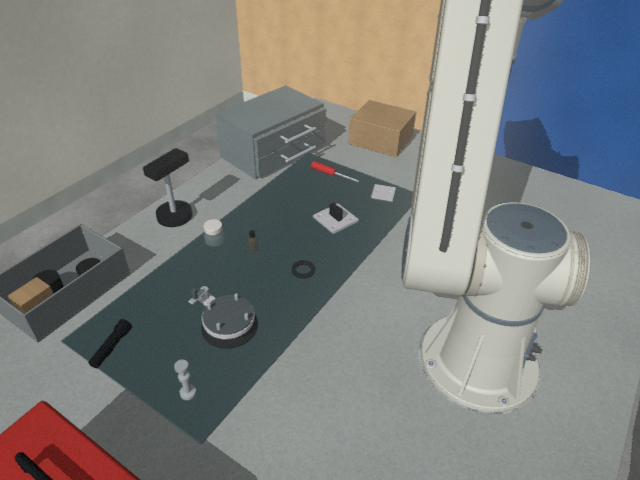

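View pics/wrist0.png

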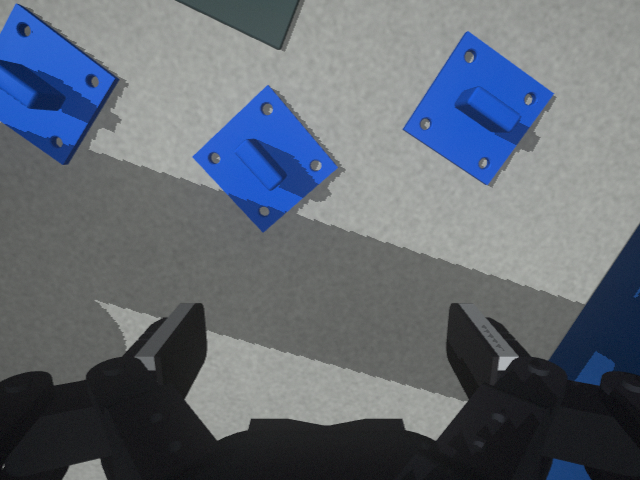

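```bash
cat > h.py <<'E'
from rig import r, optics
import cv2, numpy as np
from scipy.spatial.transform import Rotation as Ro
def cam(n,s=None):
    p=optics.camera_params(n)
    if n=="wrist":
        s=s or r.sense(); T=np.array(p["T_tool_cam"])
        Rt=Ro.from_euler('xyz',s["tcp_rot"]).as_matrix()
        return p,Rt@T[:3,:3],Rt@T[:3,3]+s["eef_pos"]
    return p,Ro.from_euler('xyz',p["rotation"]).as_matrix(),np.array(p["eye"])
def ray(c,uv):
    p,R,e=c; d=np.array([(uv[0]-p["cx"])/p["fx"],-(uv[1]-p["cy"])/p["fy"],-1.0])
    d=R@d; return e,d/np.linalg.norm(d)
def onz(c,uv,z):
    e,d=ray(c,uv); return e+d*(z-e[2])/d[2]
def proj(c,P):
    p,R,e=c; q=R.T@(np.array(P,float)-e)
    return np.array([p["cx"]+p["fx"]*q[0]/-q[2],p["cy"]-p["fy"]*q[1]/-q[2]])
def tri(a,b):
    (e1,d1),(e2,d2)=a,b
    t=np.linalg.lstsq(np.c_[d1,-d2],e2-e1,rcond=None)[0]
    p,q=e1+t[0]*d1,e2+t[1]*d2; return (p+q)/2,np.linalg.norm(p-q)
def crop(img,x0,y0,x1,y1,k,fn):
    cv2.imwrite(fn,cv2.resize(img[y0:y1,x0:x1],None,fx=k,fy=k,interpolation=cv2.INTER_CUBIC))
E
python3 - <<'E'
from h import *
t=cv2.imread("pics/top0.png"); s=cv2.imread("pics/side0.png")
a=np.hstack([cv2.resize(t[205:285,180:280],None,fx=4,fy=4,interpolation=2),cv2.resize(t[205:285,330:430],None,fx=4,fy=4,interpolation=2)])
b=np.hstack([cv2.resize(s[280:350,180:280],None,fx=4,fy=4,interpolation=2),cv2.resize(s[180:250,300:400],None,fx=4,fy=4,interpolation=2)])
cv2.imwrite("pics/c1.png",np.vstack([a,b]))
ct,cs=cam("top"),cam("side")
# flange plate: rays
for z in (0,10,20): print(z,onz(ct,(366,242),z),onz(ct,(223,242),z+43), onz(ct,(155,160),z),onz(cs,(238,93),z))
E
```

```text
0 [ 514.36886598 -229.69191211    0.        ] [500.55849639 232.49038257  43.        ] [775.6851081  484.33443643   0.        ] [1271.58502546 -694.56582489    0.        ]
10 [ 513.53513783 -229.02004166   10.        ] [499.79204562 230.14034383  53.        ] [773.17936022 480.43764274  10.        ] [1257.18265666 -678.92385489   10.        ]
20 [ 512.70140968 -228.34817121   20.        ] [499.02559484 227.79030508  63.        ] [770.67361234 476.54084905  20.        ] [1242.78028787 -663.2818849    20.        ]
```

View pics/c1.png

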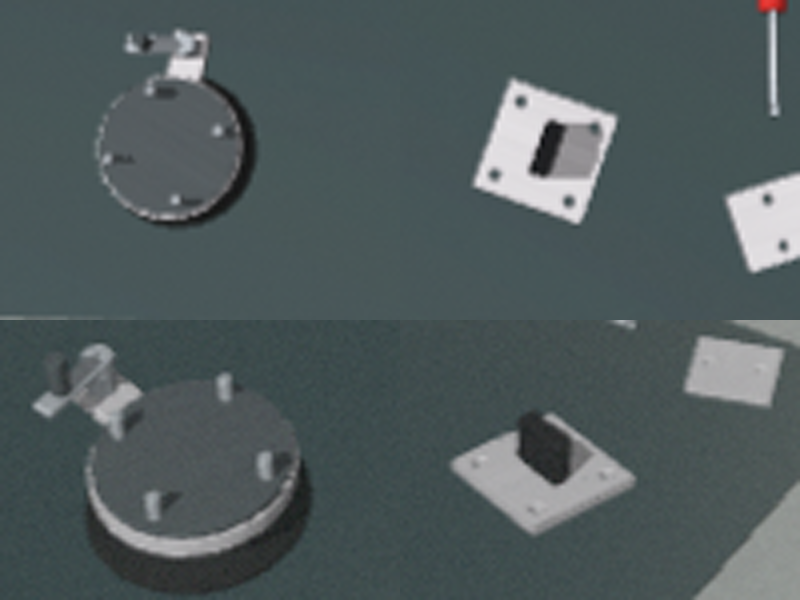

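```bash
python3 - <<'E'
from h import *
ct,cs=cam("top"),cam("side")
T=lambda x,y:(330+(x-400)/4-.4,205+y/4-.4); S=lambda x,y:(300+(x-400)/4-.4,180+(y-320)/4-.4)
prs=[((513,80),(450,463)),((617,117),(550,415)),((580,223),(635,480)),((473,185),(533,533))]
for a,b in prs: print(*tri(ray(ct,T(*a)),ray(cs,S(*b))))
T2=lambda x,y:(180+x/4-.4,205+y/4-.4); S2=lambda x,y:(180+x/4-.4,280+(y-320)/4-.4)
# stud tips: top: (150,90),(218,130),(107,158),(175,199); side: 
for a,b in [((151,89),(119,412)),((218,130),(225,377)),((175,199),(265,455)),((107,158),(153,495))]: print("stud",*tri(ray(ct,T2(*a)),ray(cs,S2(*b))))
E
```

```text
[ 571.40078733 -200.95028641    8.07247901] 2.2234269215591493
[ 541.7115253  -286.64695137   11.02799162] 0.5355948250541832
[ 453.64530766 -258.32084898    9.20655572] 1.342931263374974
[ 483.15048375 -170.57234238    6.62912412] 0.6552005941872373
stud [546.22587081 247.19160144  63.79728219] 1.6763761916292101
stud [515.13570229 192.8424865   63.07784182] 0.6670534332748022
stud [459.42216817 224.66967542  63.29704717] 0.9343083100411272
stud [490.7438513  280.22988916  63.24130412] 0.9678342210201467
```

```bash
python3 -m creep '[{"dp":[170,-120,0],"angular":[0,0,0],"fingers":85},{"dp":[170,-120,0],"angular":[0,0,0],"fingers":85},{"dp":[170,-120,0],"angular":[0,0,0],"fingers":85},{"dp":[170,-120,0],"angular":[0,0,0],"fingers":85},{"dp":[170,-120,0],"angular":[0,0,0],"fingers":85}]' 40
python3 -m creep '[{"dp":[168,-120,0],"angular":[0,0,0.6],"fingers":85},{"dp":[168,-120,0],"angular":[0,0,0.6],"fingers":85},{"dp":[168,-120,0],"angular":[0,0,0.6],"fingers":85},{"dp":[168,-120,0],"angular":[0,0,0.6],"fingers":85},{"dp":[168,-120,0],"angular":[0,0,0.6],"fingers":85}]'
python3 -m creep '[{"dp":[0,0,0],"angular":[0,0,0.154],"fingers":85},{"dp":[0,0,0],"angular":[0,0,0.154],"fingers":85},{"dp":[0,0,0],"angular":[0,0,0.154],"fingers":85}]'
python3 - <<'E'
from h import *
s=r.sense();print(s["clock"],s["eef_pos"],s["tcp_rot"]); cv2.imwrite("pics/w1.png",optics.grab_frame("wrist"))
E
```

```text
clock: 0.57
eef_pos: [361.8, -389.7, 194.2]
tcp_rot: [-3.141, -0.0, 0.42]
contact_force: [1.6, 0.2, 0.8]
opening: 0.993
clock: 0.98
eef_pos: [456.5, -228.9, 194.4]
tcp_rot: [-3.142, -0.0, -0.144]
contact_force: [0.6, -1.1, -0.4]
opening: 0.995
clock: 1.23
eef_pos: [456.2, -229.8, 194.2]
tcp_rot: [-3.142, 0.0, -0.292]
contact_force: [-0.4, 0.4, -0.8]
opening: 0.995
1.2333 [ 456.24238221 -229.78059161  194.23256801] [-3.14158975e+00  3.39632824e-04 -2.92193023e-01]
```

View pics/w1.png

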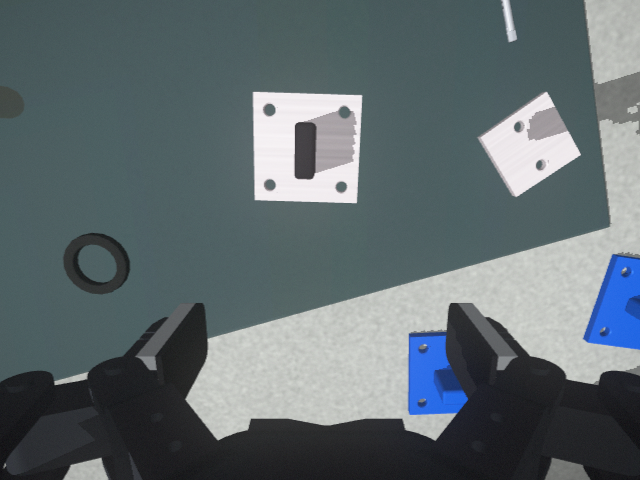

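```bash
python3 - <<'E'
from h import *
im=cv2.imread("pics/w1.png"); c=cam("wrist")
crop(im,230,70,390,220,4,"pics/w1c.png")
g=im.astype(int); m=((g.min(2)>110)).astype(np.uint8)
roi=np.zeros_like(m); roi[80:215,240:375]=1; m*=roi
cs,_=cv2.findContours(m,cv2.RETR_EXTERNAL,cv2.CHAIN_APPROX_NONE)
k=max(cs,key=cv2.contourArea); 
rect=cv2.boxPoints(cv2.minAreaRect(k)); 
h=cv2.convexHull(k); ap=cv2.approxPolyDP(h,6,True)[:,0]; print(ap)
for z in (9,11,13):
    W=np.array([onz(c,p,z) for p in ap]); print(z,W.mean(0),[round(float(np.linalg.norm(W[i]-W[i-1])),1) for i in range(len(W))],[round(float(np.degrees(np.arctan2(*(W[i]-W[i-1])[1::-1]))),1) for i in range(len(W))])
for hp in [(269,110),(344,112),(341,187),(270,185)]: print(onz(c,hp,11))
d=((g.max(2)<60)).astype(np.uint8)*roi; d[80:110]=0
cs,_=cv2.findContours(d,cv2.RETR_EXTERNAL,cv2.CHAIN_APPROX_NONE); k=max(cs,key=cv2.contourArea); mr=cv2.minAreaRect(k); print("grip",mr, onz(c,mr[0],30))
E
```

```text
[[252  92]
 [362  95]
 [356 203]
 [254 199]]
9 [ 509.199289   -228.14264637    9.        ] [92.0, 93.9, 93.3, 93.3] [-18.3, -108.2, 161.3, 71.1]
11 [ 509.25323535 -228.26133487   11.        ] [91.5, 93.4, 92.8, 92.8] [-18.3, -108.2, 161.3, 71.1]
13 [ 509.30718171 -228.38002338   13.        ] [91.0, 92.8, 92.3, 92.2] [-18.3, -108.2, 161.3, 71.1]
[ 549.57612072 -207.65734738   11.        ]
[ 529.54323277 -268.80638372   11.        ]
[ 468.4314701  -248.45859361   11.        ]
[ 488.49368217 -187.77233162   11.        ]
grip ((313.5, 148.5), (5.0, 1.0), 90.0) [ 508.44529828 -235.49895472   30.        ]
```

View pics/w1c.png

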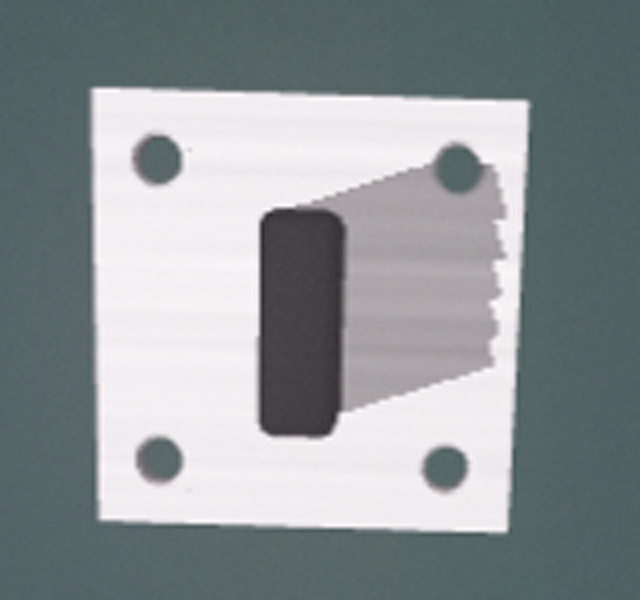

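```bash
python3 -m creep '[{"dp":[0,0,0],"angular":[0,0,0],"fingers":60},{"dp":[0,0,0],"angular":[0,0,0],"fingers":60},{"dp":[0,0,0],"angular":[0,0,0],"fingers":60}]'
python3 - <<'E'
from h import *
s=r.sense();print(s["clock"],s["eef_pos"],s["tcp_rot"]); im=optics.grab_frame("wrist");cv2.imwrite("pics/w2.png",im);c=cam("wrist",s)
g=im.astype(int); m=((g.min(2)>110)).astype(np.uint8)
roi=np.zeros_like(m); roi[80:235,230:375]=1; m*=roi
cs,_=cv2.findContours(m,cv2.RETR_EXTERNAL,cv2.CHAIN_APPROX_NONE)
k=max(cs,key=cv2.contourArea); ap=cv2.approxPolyDP(cv2.convexHull(k),6,True)[:,0]; print(ap)
W=np.array([onz(c,p,12) for p in ap]); print(W.mean(0),[round(float(np.linalg.norm(W[i]-W[i-1])),1) for i in range(len(W))],[round(float(np.degrees(np.arctan2(*(W[i]-W[i-1])[1::-1]))),1) for i in range(len(W))])
x0,y0,x1,y1=*ap.min(0),*ap.max(0)
d=np.zeros_like(m); d[y0+25:y1-20,x0+25:x1-30]=(g.max(2)<95)[y0+25:y1-20,x0+25:x1-30]
cs,_=cv2.findContours(d,cv2.RETR_EXTERNAL,cv2.CHAIN_APPROX_NONE); k=max(cs,key=cv2.contourArea); mr=cv2.minAreaRect(k); print("grip",mr, onz(c,mr[0],48))
E
```

```text
clock: 1.53
eef_pos: [455.7, -231.1, 194.3]
tcp_rot: [-3.142, 0.0, -0.293]
contact_force: [-0.1, -0.6, -0.3]
opening: 0.703
1.5333 [ 455.74683419 -231.06997213  194.34137728] [-3.14157818e+00  8.00145890e-05 -2.92676022e-01]
[[252  91]
 [360  95]
 [354 203]
 [253 199]]
[ 509.60458437 -228.23910404   12.        ] [92.1, 91.4, 92.5, 91.6] [-19.0, -108.8, 161.1, 70.9]
grip ((303.0, 150.0), (56.0, 20.0), 90.0) [ 510.08308599 -228.86840893   48.        ]
```

```bash
python3 -m creep '[{"dp":[51,-18,40],"angular":[0,0,0.038],"fingers":45},{"dp":[51,-18,80],"angular":[0,0,0.038],"fingers":45},{"dp":[51,-18,110],"angular":[0,0,0.038],"fingers":45},{"dp":[51,-18,110],"angular":[0,0,0.038],"fingers":45},{"dp":[51,-18,110],"angular":[0,0,0.038],"fingers":45}]'
python3 -m creep '[{"dp":[0,0,0],"angular":[0,0,0],"fingers":45},{"dp":[0,0,0],"angular":[0,0,0],"fingers":45}]'
python3 - <<'E'
from h import *
s=r.sense();print(s["clock"],s["eef_pos"],s["tcp_rot"]); im=optics.grab_frame("wrist");cv2.imwrite("pics/w3.png",im)
E
```

```text
clock: 2.0
eef_pos: [507.8, -227.3, 82.0]
tcp_rot: [-3.141, 0.006, -0.33]
contact_force: [0.6, 0.1, 0.3]
opening: 0.525
clock: 2.17
eef_pos: [510.9, -229.0, 86.7]
tcp_rot: [3.141, -0.003, -0.331]
contact_force: [-0.5, -0.9, 0.8]
opening: 0.527
2.1667 [ 510.94607026 -228.95189011   86.65443819] [ 3.14127410e+00 -2.87624543e-03 -3.30967215e-01]
```

View pics/w3.png

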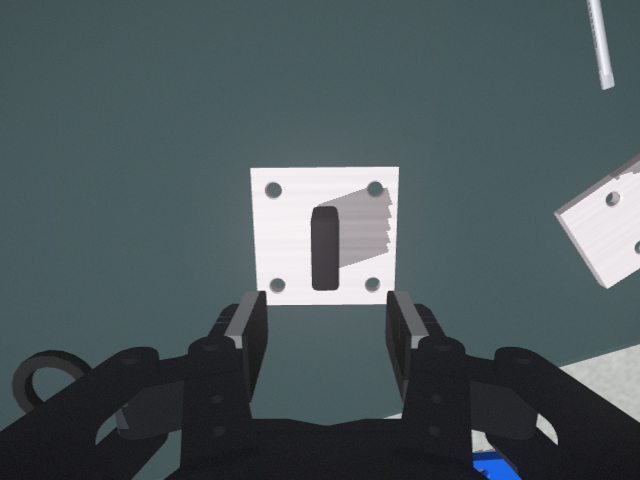

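```bash
python3 -m creep '[{"dp":[0,0,25],"angular":[0,0,0],"fingers":45},{"dp":[0,0,45],"angular":[0,0,0],"fingers":45},{"dp":[0,0,60],"angular":[0,0,0],"fingers":45},{"dp":[0,0,64],"angular":[0,0,0],"fingers":45},{"dp":[0,0,64],"angular":[0,0,0],"fingers":45}]'
python3 -m creep '[{"dp":[0,0,0],"angular":[0,0,0],"fingers":30},{"dp":[0,0,0],"angular":[0,0,0],"fingers":20},{"dp":[0,0,0],"angular":[0,0,0],"fingers":8},{"dp":[0,0,0],"angular":[0,0,0],"fingers":8},{"dp":[0,0,0],"angular":[0,0,0],"fingers":8}]' 50
python3 -m creep '[{"dp":[0,0,0],"angular":[0,0,0],"fingers":8},{"dp":[0,0,0],"angular":[0,0,0],"fingers":8},{"dp":[0,0,0],"angular":[0,0,0],"fingers":8},{"dp":[0,0,0],"angular":[0,0,0],"fingers":8}]' 50

```

```text
clock: 2.63
eef_pos: [510.0, -228.3, 21.0]
tcp_rot: [3.142, -0.0, -0.331]
contact_force: [0.4, -0.0, -0.6]
opening: 0.529
clock: 3.05
eef_pos: [510.4, -228.3, 21.0]
tcp_rot: [3.141, -0.001, -0.331]
contact_force: [-0.4, -1.0, -1.4]
opening: 0.094
clock: 3.38
eef_pos: [510.0, -228.1, 20.3]
tcp_rot: [-3.142, 0.0, -0.331]
contact_force: [-0.0, 0.6, 0.4]
opening: 0.092
```

```bash

python3 - <<'E'
from h import *
im=optics.grab_frame("wrist");cv2.imwrite("pics/w4.png",im)
E
```

```text
(no output)
```

View pics/w4.png

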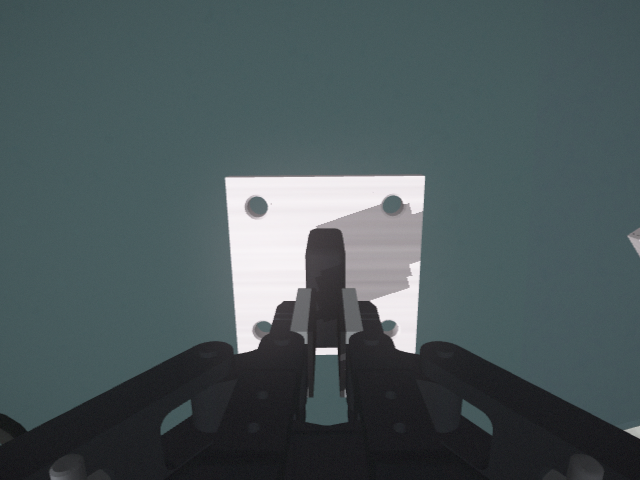

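```bash
python3 -m creep '[{"dp":[0,0,0],"angular":[0,0,0],"fingers":0},{"dp":[0,0,0],"angular":[0,0,0],"fingers":0},{"dp":[0,0,0],"angular":[0,0,0],"fingers":0}]' 50
python3 - <<'E'
from h import *
s=r.sense(); im=optics.grab_frame("wrist");c=cam("wrist",s)
R=Ro.from_euler('xyz',s["tcp_rot"]).as_matrix()
for p in [(0,0,0),(0,0,-19),(11,0,0),(11,0,-19),(-11,0,-19),(22,8,-28),(22,-8,-28),(-22,8,-28),(22,8,9),(22,8,-19),(11,8,-19),(-11,8,-19)]: print(p,proj(c,s["eef_pos"]+R@np.array(p)))
crop(im,220,170,430,390,3.5 and 3,"pics/w5.png")
E
```

```text
clock: 3.68
eef_pos: [510.0, -228.1, 20.3]
tcp_rot: [-3.142, 0.0, -0.331]
contact_force: [0.0, 0.5, 0.1]
opening: -0.002
(0, 0, 0) [324.94008456 275.31824703]
(0, 0, -19) [324.79781071 290.65199737]
(11, 0, 0) [324.9127627  253.10054426]
(11, 0, -19) [324.76509872 266.29786953]
(-11, 0, -19) [324.82943808 314.19861537]
(22, 8, -28) [345.04227516 247.13901092]
(22, -8, -28) [304.25089909 247.14978002]
(-22, 8, -28) [343.78493066 347.51298024]
(22, 8, 9) [341.58712822 225.73209461]
(22, 8, -19) [344.06574408 241.0887562 ]
(11, 8, -19) [343.76806278 266.29318664]
(-11, 8, -19) [343.20231132 314.1948953 ]
```

View pics/w5.png

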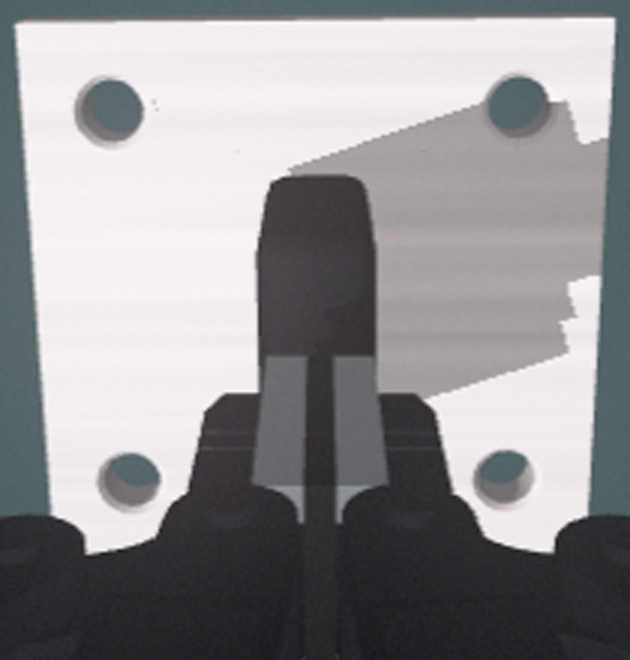

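```bash

python3 - <<'E'
from h import *
im=optics.grab_frame("side");print(proj(cam("side"),r.sense()["eef_pos"]))
crop(im,260,120,420,260,5,"pics/s6.png")
E
```

```text
[335.81952032 214.83079039]
```

View pics/s6.png

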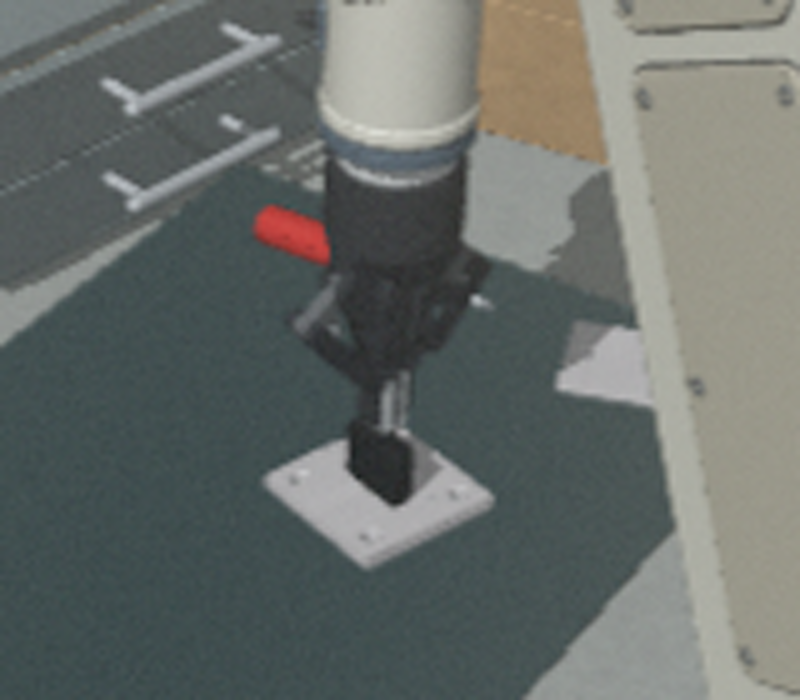

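```bash
python3 -m creep '[{"dp":[0,0,0],"angular":[0,0,0],"fingers":36},{"dp":[0,0,0],"angular":[0,0,0],"fingers":36},{"dp":[0,0,0],"angular":[0,0,0],"fingers":36},{"dp":[0,0,12],"angular":[0,0,0],"fingers":36},{"dp":[0,0,12],"angular":[0,0,0],"fingers":36}]' 50
python3 - <<'E'
from h import *
s=r.sense(); im=optics.grab_frame("wrist");c=cam("wrist",s)
R=Ro.from_euler('xyz',s["tcp_rot"]).as_matrix()
for t in (-10,-20,-25,-30,-35,-40,-45): print(t,[proj(c,s["eef_pos"]+R@np.array([x,0,t]))[1].round(1) for x in (11,0)])
print(s["opening"],s["eef_pos"],s["contact_force"])
crop(im,220,170,430,390,3,"pics/w7.png")
im=optics.grab_frame("side");crop(im,290,170,390,250,6,"pics/s7.png")
E
```

```text
clock: 4.2
eef_pos: [509.1, -227.7, 6.7]
tcp_rot: [-3.141, 0.002, -0.331]
contact_force: [0.3, 0.3, 0.1]
opening: 0.419
-10 [np.float64(259.7), np.float64(283.0)]
-20 [np.float64(267.1), np.float64(291.5)]
-25 [np.float64(271.1), np.float64(296.2)]
-30 [np.float64(275.3), np.float64(301.1)]
-35 [np.float64(279.8), np.float64(306.3)]
-40 [np.float64(284.6), np.float64(311.9)]
-45 [np.float64(289.8), np.float64(317.8)]
0.4187513241746613 [ 509.05834146 -227.68595294    6.65074798] [0.27571397 0.29963935 0.05783247]
```

View pics/w7.png

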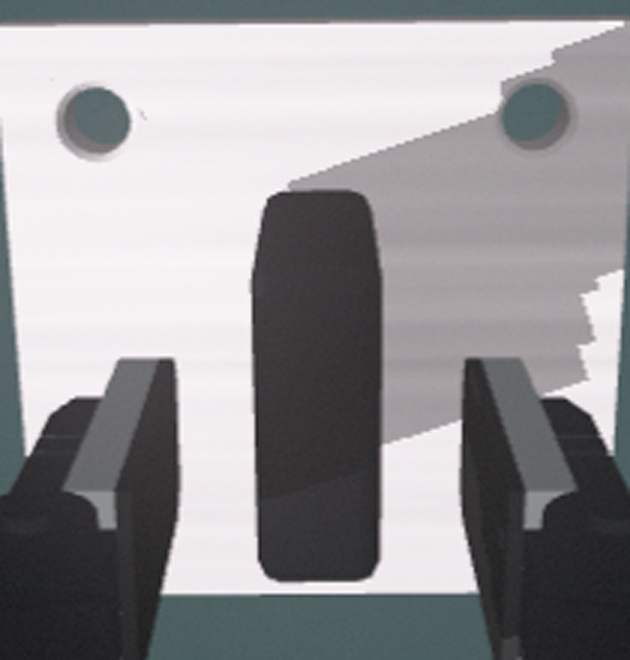

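View pics/s7.png

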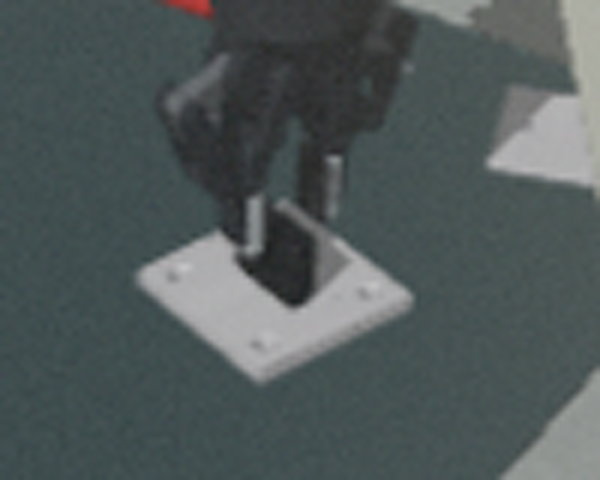

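```bash
python3 -c "
from rig import r; print(r.pinch_z,r.sense()['eef_pos'])"
python3 -m creep '[{"dp":[0,0,6],"angular":[0,0,0],"fingers":36},{"dp":[0,0,12],"angular":[0,0,0],"fingers":36},{"dp":[0,0,18],"angular":[0,0,0],"fingers":36},{"dp":[0,0,22],"angular":[0,0,0],"fingers":36},{"dp":[0,0,22],"angular":[0,0,0],"fingers":36}]' 50
python3 - <<'E'
from h import *
s=r.sense(); im=optics.grab_frame("wrist")
print(s["opening"],s["eef_pos"],s["contact_force"])
a=cv2.resize(im[170:390,220:430],None,fx=2,fy=2)
im=optics.grab_frame("side");b=cv2.resize(im[170:250,290:380],(495,440),interpolation=2)
cv2.imwrite("pics/w8.png",np.hstack([a,b])[:,:800])
E
```

```text
18.700000000000003 [ 509.32398446 -227.81206093    7.48844928]
clock: 4.72
eef_pos: [509.3, -227.8, -14.8]
tcp_rot: [-3.141, 0.002, -0.331]
contact_force: [0.4, -0.3, 0.3]
opening: 0.423
0.422916033268192 [ 509.26494524 -227.79245131  -14.78272607] [ 0.37405959 -0.32062361  0.25808368]
```

View pics/w8.png

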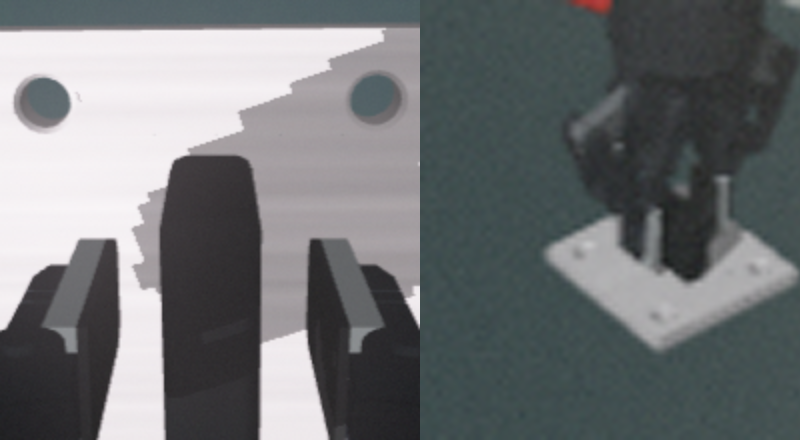

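```bash
python3 -m creep '[{"dp":[0,0,3],"angular":[0,0,0],"fingers":36},{"dp":[0,0,5],"angular":[0,0,0],"fingers":28},{"dp":[0,0,5],"angular":[0,0,0],"fingers":20},{"dp":[0,0,5],"angular":[0,0,0],"fingers":10},{"dp":[0,0,5],"angular":[0,0,0],"fingers":5}]' 60
python3 -m creep '[{"dp":[0,0,0],"angular":[0,0,0],"fingers":5},{"dp":[0,0,0],"angular":[0,0,0],"fingers":5},{"dp":[0,0,0],"angular":[0,0,0],"fingers":5},{"dp":[0,0,0],"angular":[0,0,0],"fingers":5}]'
```

```text
clock: 5.23
eef_pos: [510.0, -228.1, -18.6]
tcp_rot: [-3.142, 0.0, -0.331]
contact_force: [-0.4, -0.3, -0.6]
opening: 0.175
clock: 5.57
eef_pos: [509.9, -228.1, -18.6]
tcp_rot: [3.142, 0.0, -0.331]
contact_force: [0.1, 0.4, -1.4]
opening: 0.178
```

```bash
python3 -m creep '[{"dp":[0,0,-8],"angular":[0,0,0],"fingers":5},{"dp":[0,0,-35],"angular":[0,0,0],"fingers":5},{"dp":[0,0,-70],"angular":[0,0,0],"fingers":5},{"dp":[0,0,-105],"angular":[0,0,0],"fingers":5},{"dp":[0,0,-140],"angular":[0,0,0],"fingers":5}]'
python3 -m creep '[{"dp":[0,0,0],"angular":[0,0,0],"fingers":5},{"dp":[0,0,0],"angular":[0,0,0],"fingers":5},{"dp":[0,0,0],"angular":[0,0,0],"fingers":5},{"dp":[0,0,0],"angular":[0,0,0],"fingers":5}]'
python3 - <<'E'
from h import *
s=r.sense(); im=optics.grab_frame("wrist")
print(s["opening"],s["eef_pos"],s["contact_force"])
a=cv2.resize(im,(480,360))
im=optics.grab_frame("side");b=cv2.resize(im[130:250,280:386],(318,360),interpolation=2)
cv2.imwrite("pics/w9.png",np.hstack([a,b]))
E
```

```text
clock: 5.98
eef_pos: [509.4, -227.8, 123.1]
tcp_rot: [-3.141, 0.001, -0.331]
contact_force: [1.1, 0.2, -1.9]
opening: 0.179
clock: 6.32
eef_pos: [508.7, -227.5, 119.9]
tcp_rot: [-3.141, 0.003, -0.331]
contact_force: [0.5, 0.2, -3.0]
opening: 0.182
0.18241242565952612 [ 508.69846137 -227.53266359  119.87745027] [ 0.50799017  0.16039683 -3.01310715]
```

View pics/w9.png

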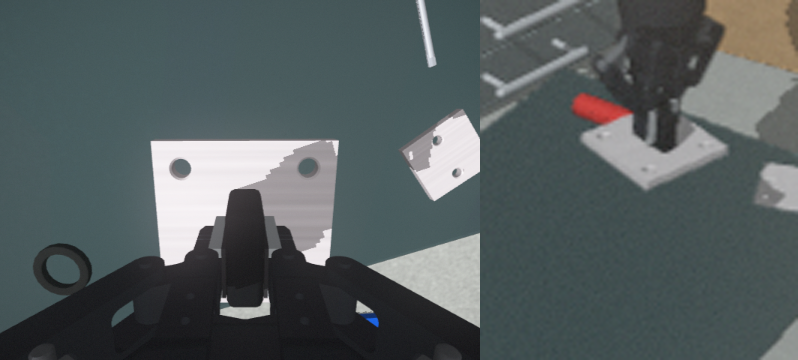

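```bash
python3 -m creep '[{"dp":[-20,-40,-25],"angular":[0,0,0],"fingers":5},{"dp":[-40,-75,-50],"angular":[0,0,0],"fingers":5},{"dp":[-60,-110,-70],"angular":[0,0,0],"fingers":5},{"dp":[-75,-145,-83],"angular":[0,0,0],"fingers":5},{"dp":[-80,-165,-83],"angular":[0,0,0],"fingers":5}]'
python3 -m creep '[{"dp":[-18,-36,0],"angular":[0,0,-0.1],"fingers":5},{"dp":[-36,-72,0],"angular":[0,0,-0.2],"fingers":5},{"dp":[-54,-108,0],"angular":[0,0,-0.3],"fingers":5},{"dp":[-72,-144,0],"angular":[0,0,-0.4],"fingers":5},{"dp":[-90,-175,0],"angular":[0,0,-0.5],"fingers":5}]'
python3 -m creep '[{"dp":[0,0,0],"angular":[0,0,-0.1],"fingers":5},{"dp":[0,0,0],"angular":[0,0,-0.2],"fingers":5},{"dp":[0,0,0],"angular":[0,0,-0.3],"fingers":5},{"dp":[0,0,0],"angular":[0,0,-0.4],"fingers":5},{"dp":[0,0,0],"angular":[0,0,-0.5],"fingers":5}]'
python3 -m creep '[{"dp":[0,0,0],"angular":[0,0,-0.1],"fingers":5},{"dp":[0,0,0],"angular":[0,0,-0.2],"fingers":5},{"dp":[0,0,0],"angular":[0,0,-0.3],"fingers":5},{"dp":[0,0,0],"angular":[0,0,-0.38],"fingers":5},{"dp":[0,0,0],"angular":[0,0,-0.38],"fingers":5}]'
python3 -m creep '[{"dp":[0,0,0],"angular":[0,0,0],"fingers":5},{"dp":[0,0,0],"angular":[0,0,0],"fingers":5},{"dp":[0,0,0],"angular":[0,0,0],"fingers":5}]'
python3 - <<'E'
from h import *
s=r.sense(); im=optics.grab_frame("wrist")
print(s["opening"],s["eef_pos"],s["tcp_rot"],s["contact_force"],s["qpos"])
cv2.imwrite("pics/w10.png",im)
E
```

```text
clock: 6.83
eef_pos: [487.3, -44.6, 205.4]
tcp_rot: [-3.141, -0.0, -0.331]
contact_force: [0.7, 0.7, -2.2]
opening: 0.181
clock: 7.25
eef_pos: [458.7, 150.8, 203.5]
tcp_rot: [-3.141, 0.001, 0.174]
contact_force: [0.9, -0.3, -3.3]
opening: 0.18
clock: 7.67
eef_pos: [458.9, 148.7, 203.2]
tcp_rot: [-3.141, 0.002, 0.675]
contact_force: [0.3, 1.0, -3.4]
opening: 0.182
clock: 8.08
eef_pos: [459.0, 148.4, 203.3]
tcp_rot: [-3.14, 0.002, 1.053]
contact_force: [0.4, 0.0, -2.3]
opening: 0.182
clock: 8.33
eef_pos: [459.5, 148.6, 204.0]
tcp_rot: [-3.141, 0.0, 1.047]
contact_force: [0.2, 0.5, -2.5]
opening: 0.177
0.1768787628779754 [459.45806286 148.57836762 204.04399121] [-3.14116236e+00  4.89662491e-04  1.04747972e+00] [ 0.21076215  0.48962396 -2.53788109] [ 3.09665942e-01  1.19703105e-01  1.91716893e+00 -1.22996491e-05
  1.10537238e+00  8.32988175e-01]
```

View pics/w10.png

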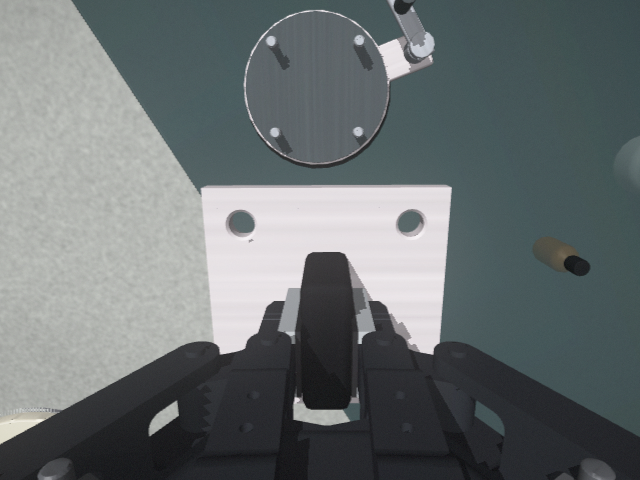

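```bash
python3 - <<'E'
from h import *
im=cv2.imread("pics/w10.png")
crop(im,245,0,445,150,4,"pics/w10a.png")
crop(im,195,175,460,250,3,"pics/w10b.png")
E
```

```text
(no output)
```

View pics/w10a.png

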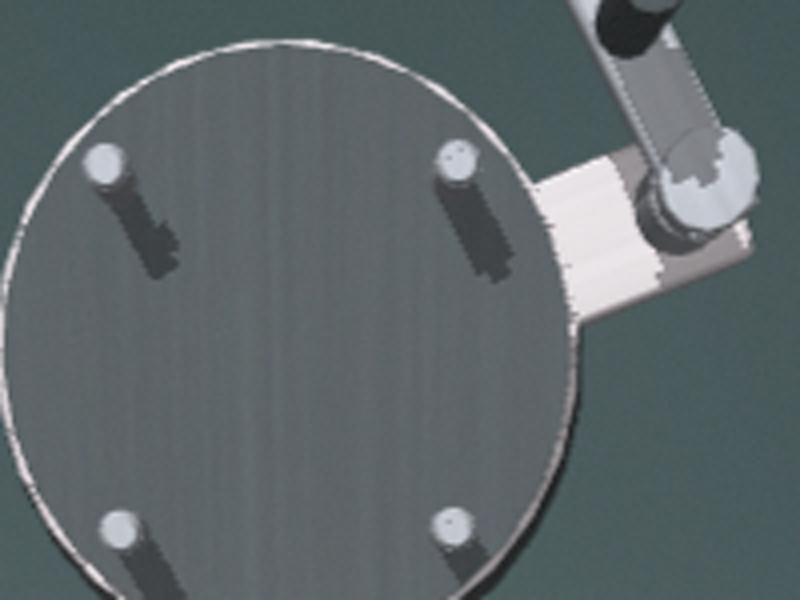

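View pics/w10b.png

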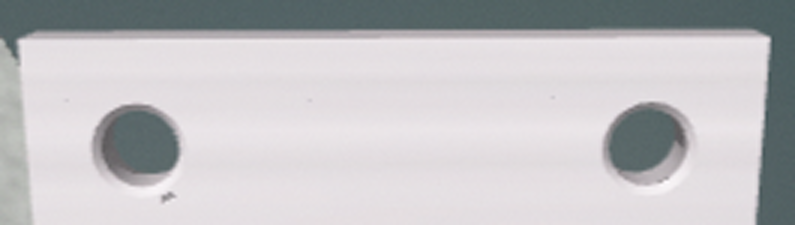

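```bash
cat >> h.py <<'E'
def tz(uv,z):
    p=optics.camera_params("wrist");T=np.array(p["T_tool_cam"])
    d=T[:3,:3]@np.array([(uv[0]-p["cx"])/p["fx"],-(uv[1]-p["cy"])/p["fy"],-1.0]); e=T[:3,3]
    return e+d*(z-e[2])/d[2]
E
python3 - <<'E'
from h import *
a=[(x/4+245-.4,y/4-.4) for x,y in [(104,162),(458,160),(121,529),(453,526)]]
b=[(x/3+195-.33,y/3+175-.33) for x,y in [(137.5,145),(648,144)]]
cc=[(x/3+195-.33,y/3+175-.33) for x,y in [(20,39),(769,38)]]
for z in (-12,-14,-16,-18,-20):
    P=[tz(u,z) for u in b]; Q=[tz(u,z) for u in cc]; print(z,P[0][:2],P[1][:2],np.linalg.norm(P[0]-P[1]),"corners",Q[0][:2],Q[1][:2],np.linalg.norm(Q[0]-Q[1]))
for z in (136,140,141,144):
    P=np.array([tz(u,z) for u in a]); dd=[np.linalg.norm(P[i]-P[j]).round(1) for i,j in ((0,1),(2,3),(0,2),(1,3))]
    ang=lambda v:np.degrees(np.arctan2(v[1],v[0])).round(2)
    print(z,P.mean(0),dd,ang(P[1]-P[0]),ang(P[3]-P[2]),ang(P[0]-P[2]),ang(P[1]-P[3]))
E
```

```text
-12 [ 28.15874544 -37.22601078] [28.29772553 35.3276294 ] 72.55377329601852 corners [ 43.23482265 -52.70263552] [43.35320965 51.28929925] 103.99200215776351
-14 [ 28.60756837 -36.78816237] [28.74489255 34.90102438] 71.68931828140552 corners [ 43.50401893 -52.08038808] [43.62099539 50.67251604] 102.75297069653061
-16 [ 29.05639129 -36.35031396] [29.19205957 34.47441937] 70.8248632667925 corners [ 43.77321521 -51.45814063] [43.88878112 50.05573283] 101.51393923529773
-18 [ 29.50521421 -35.91246555] [29.63922658 34.04781435] 69.96040825217949 corners [ 44.04241149 -50.83589318] [44.15656686 49.43894962] 100.27490777406483
-20 [ 29.95403713 -35.47461714] [30.0863936  33.62120933] 69.09595323756648 corners [ 44.31160777 -50.21364573] [44.4243526  48.82216641] 99.03587631283195
136 [ 97.38655768  -8.6043173  136.        ] [np.float64(63.3), np.float64(62.8), np.float64(63.3), np.float64(63.1)] 89.74 89.52 -0.81 -0.35
140 [ 97.78620381  -8.70723571 140.        ] [np.float64(64.1), np.float64(63.6), np.float64(64.1), np.float64(63.9)] 89.74 89.52 -0.81 -0.35
141 [ 97.88611534  -8.73296531 141.        ] [np.float64(64.3), np.float64(63.8), np.float64(64.3), np.float64(64.1)] 89.74 89.52 -0.81 -0.35
144 [ 98.18584993  -8.81015412 144.        ] [np.float64(64.9), np.float64(64.4), np.float64(64.9), np.float64(64.7)] 89.74 89.52 -0.81 -0.35
```

```bash
python3 -m creep '[{"dp":[40,-4,0],"angular":[0,0,-0.008],"fingers":5},{"dp":[75,-8,15],"angular":[0,0,-0.008],"fingers":5},{"dp":[97.5,-8,40],"angular":[0,0,-0.008],"fingers":5},{"dp":[97.5,-8,70],"angular":[0,0,-0.008],"fingers":5},{"dp":[97.5,-8,80],"angular":[0,0,-0.008],"fingers":5}]'
python3 -m creep '[{"dp":[0,0,15],"angular":[0,0,0],"fingers":5},{"dp":[0,0,35],"angular":[0,0,0],"fingers":5},{"dp":[0,0,55],"angular":[0,0,0],"fingers":5},{"dp":[0,0,68],"angular":[0,0,0],"fingers":5},{"dp":[0,0,70],"angular":[0,0,0],"fingers":5}]'
python3 -m creep '[{"dp":[0,0,0],"angular":[0,0,0],"fingers":5},{"dp":[0,0,0],"angular":[0,0,0],"fingers":5},{"dp":[0,0,0],"angular":[0,0,0],"fingers":5}]'
python3 - <<'E'
from h import *
s=r.sense(); im=optics.grab_frame("wrist")
print(s["opening"],s["eef_pos"],s["tcp_rot"],s["contact_force"])
cv2.imwrite("pics/w11.png",im)
crop(im,195,150,460,250,3,"pics/w11b.png")
E
```

```text
clock: 8.8
eef_pos: [499.5, 237.3, 120.6]
tcp_rot: [-3.139, 0.004, 1.058]
contact_force: [-1.8, -0.8, -3.5]
opening: 0.176
clock: 9.22
eef_pos: [499.4, 235.8, 52.6]
tcp_rot: [-3.139, 0.004, 1.056]
contact_force: [-0.3, -0.3, -1.7]
opening: 0.182
clock: 9.47
eef_pos: [502.1, 237.4, 55.7]
tcp_rot: [3.141, -0.001, 1.057]
contact_force: [0.4, -0.0, -3.0]
opening: 0.174
0.17379755328501403 [502.07320125 237.37749663  55.71619386] [ 3.14052759e+00 -1.49275724e-03  1.05694410e+00] [ 0.44240059 -0.03797055 -2.95632034]
```

View pics/w11.png

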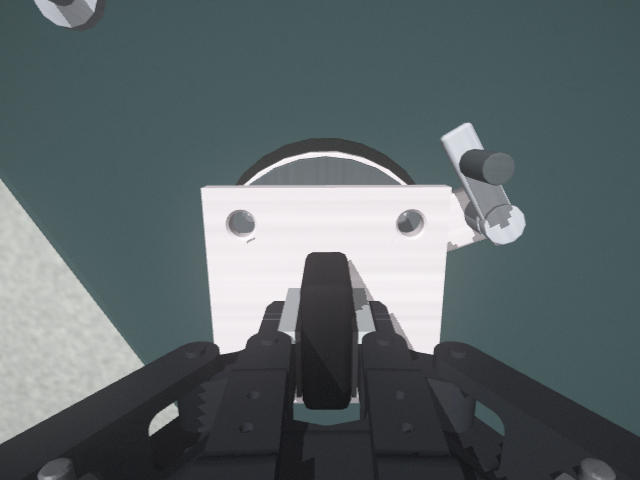

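View pics/w11b.png

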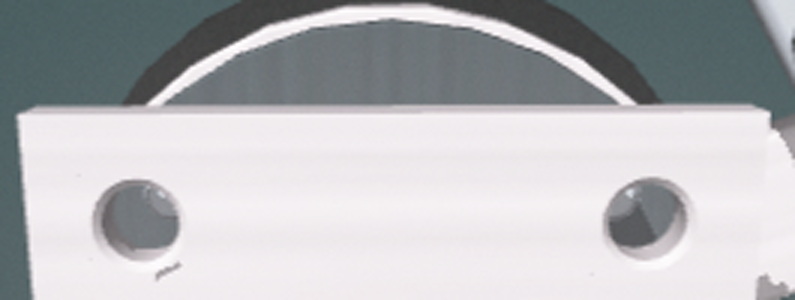

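```bash
python3 - <<'E'
from h import *
p=optics.camera_params("wrist");T=np.linalg.inv(np.array(p["T_tool_cam"]))
def pt(q):
    q=T[:3,:3]@np.array(q)+T[:3,3]; return np.array([p["cx"]+p["fx"]*q[0]/-q[2],p["cy"]-p["fy"]*q[1]/-q[2]])
for q in [(32.3,-32.8,-31.5),(32.3,31.2,-31.5),(32.3,-32.8,-23.5),(32.3,31.2,-23.5),(32.3,-32.8,-8),(32.3,31.2,-8)]: print(q,(pt(q)-(195,150))*3)
im=cv2.imread("pics/w11.png"); a=cv2.resize(im[200:245,220:265],None,fx=8,fy=8,interpolation=2);b=cv2.resize(im[200:245,390:435],None,fx=8,fy=8,interpolation=2)
cv2.imwrite("pics/w11c.png",np.hstack([a,b]))
E
```

```text
(32.3, -32.8, -31.5) [137.91984818 220.88329673]
(32.3, 31.2, -31.5) [647.15142158 220.83858379]
(32.3, -32.8, -23.5) [150.341277   207.51738452]
(32.3, 31.2, -23.5) [634.9597382  207.46816713]
(32.3, -32.8, -8) [171.28411057 184.98212878]
(32.3, 31.2, -8) [614.40565919 184.92685009]
```

View pics/w11c.png

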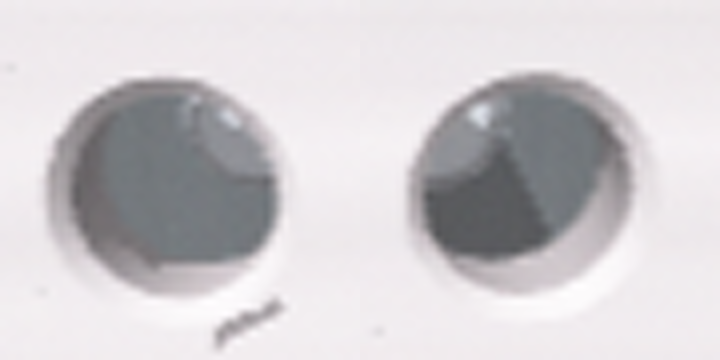

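```bash
python3 -m creep '[{"dp":[-0.4,-0.2,5],"angular":[0,0,0],"fingers":5},{"dp":[-0.4,-0.2,9],"angular":[0,0,0],"fingers":5},{"dp":[-0.4,-0.2,11],"angular":[0,0,0],"fingers":5},{"dp":[-0.4,-0.2,12],"angular":[0,0,0],"fingers":5},{"dp":[-0.4,-0.2,12],"angular":[0,0,0],"fingers":5}]'
python3 -m creep '[{"dp":[0,0,0],"angular":[0,0,0],"fingers":5},{"dp":[0,0,0],"angular":[0,0,0],"fingers":5},{"dp":[0,0,0],"angular":[0,0,0],"fingers":5}]'
python3 - <<'E'
from h import *
s=r.sense(); im=optics.grab_frame("wrist")
print(s["opening"],s["eef_pos"],s["tcp_rot"],s["contact_force"])
a=cv2.resize(im[200:245,220:265],None,fx=8,fy=8,interpolation=2);b=cv2.resize(im[200:245,390:435],None,fx=8,fy=8,interpolation=2)
cv2.imwrite("pics/w12c.png",np.hstack([a,b]))
E
```

```text
clock: 9.93
eef_pos: [500.6, 236.8, 42.0]
tcp_rot: [-3.141, 0.001, 1.057]
contact_force: [0.1, -0.2, -2.3]
opening: 0.18
clock: 10.18
eef_pos: [501.0, 237.0, 42.5]
tcp_rot: [3.141, -0.0, 1.057]
contact_force: [0.2, 0.8, -3.1]
opening: 0.177
0.17709951043778155 [500.9765275  236.97454871  42.4629873 ] [ 3.14149634e+00 -1.43979850e-04  1.05735703e+00] [ 0.19292101  0.83492217 -3.08826031]
```

View pics/w12c.png

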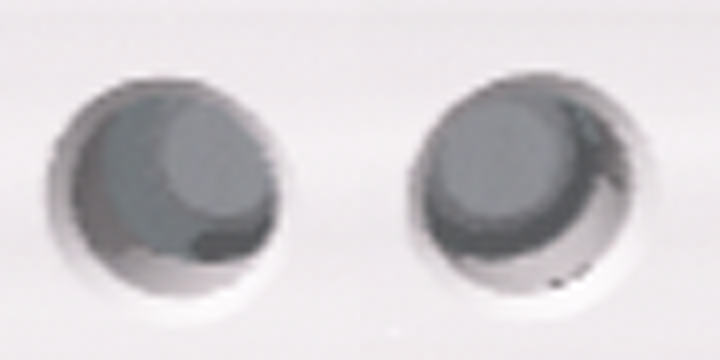

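```bash
python3 -m creep '[{"dp":[-0.7,0.6,0],"angular":[0,0,0.003],"fingers":5},{"dp":[-0.7,0.6,1],"angular":[0,0,0.003],"fingers":5},{"dp":[-0.7,0.6,1.5],"angular":[0,0,0.003],"fingers":5},{"dp":[-0.7,0.6,1.5],"angular":[0,0,0.003],"fingers":5}]'
python3 -m creep '[{"dp":[0,0,0],"angular":[0,0,0],"fingers":5},{"dp":[0,0,0],"angular":[0,0,0],"fingers":5},{"dp":[0,0,0],"angular":[0,0,0],"fingers":5}]'
python3 - <<'E'
from h import *
s=r.sense(); im=optics.grab_frame("wrist")
print(s["opening"],s["eef_pos"],s["tcp_rot"],s["contact_force"])
a=cv2.resize(im[200:245,220:265],None,fx=8,fy=8,interpolation=2);b=cv2.resize(im[200:245,390:435],None,fx=8,fy=8,interpolation=2)
cv2.imwrite("pics/w13c.png",np.hstack([a,b]))
E
```

```text
clock: 10.57
eef_pos: [500.9, 235.9, 40.7]
tcp_rot: [-3.141, 0.0, 1.054]
contact_force: [-0.8, -0.1, -3.5]
opening: 0.176
clock: 10.82
eef_pos: [501.1, 236.0, 40.9]
tcp_rot: [-3.142, 0.0, 1.054]
contact_force: [-0.2, 0.2, -1.9]
opening: 0.181
0.18054571773138678 [501.05023493 236.00260716  40.88356698] [-3.14157606e+00  3.46364950e-05  1.05438489e+00] [-0.23628231  0.18895608 -1.8763729 ]
```

View pics/w13c.png

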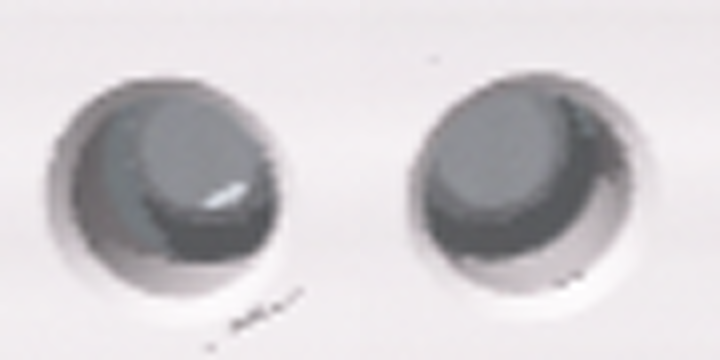

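```bash
python3 -m creep '[{"dp":[0,0,0.7],"angular":[0,0,0],"fingers":5},{"dp":[0,0,1.4],"angular":[0,0,0],"fingers":5},{"dp":[0,0,2],"angular":[0,0,0],"fingers":5},{"dp":[0,0,2],"angular":[0,0,0],"fingers":5},{"dp":[0,0,2],"angular":[0,0,0],"fingers":5}]'
python3 -m creep '[{"dp":[0,0,0.5],"angular":[0,0,0],"fingers":5},{"dp":[0,0,1],"angular":[0,0,0],"fingers":5},{"dp":[0,0,1.5],"angular":[0,0,0],"fingers":5},{"dp":[0,0,1.5],"angular":[0,0,0],"fingers":5},{"dp":[0,0,1.5],"angular":[0,0,0],"fingers":5}]'
```

```text
clock: 11.28
eef_pos: [501.0, 236.0, 38.8]
tcp_rot: [-3.142, 0.0, 1.054]
contact_force: [-0.0, 0.6, -3.1]
opening: 0.179
clock: 11.7
eef_pos: [501.0, 236.0, 37.3]
tcp_rot: [-3.142, 0.0, 1.054]
contact_force: [-0.2, 0.4, -2.0]
opening: 0.173
```

```bash
python3 -m creep '[{"dp":[0,0,0.5],"angular":[0,0,0],"fingers":5},{"dp":[0,0,1],"angular":[0,0,0],"fingers":5},{"dp":[0,0,1.5],"angular":[0,0,0],"fingers":5},{"dp":[0,0,1.5],"angular":[0,0,0],"fingers":5},{"dp":[0,0,1.5],"angular":[0,0,0],"fingers":5}]'
python3 - <<'E'
from h import *
s=r.sense(); im=optics.grab_frame("wrist")
print(s["opening"],s["eef_pos"],s["tcp_rot"],s["contact_force"],s["wrist_torque"])
a=cv2.resize(im[200:245,220:265],None,fx=8,fy=8,interpolation=2);b=cv2.resize(im[200:245,390:435],None,fx=8,fy=8,interpolation=2)
cv2.imwrite("pics/w14c.png",np.hstack([a,b]))
E
```

```text
clock: 12.12
eef_pos: [501.0, 236.0, 35.8]
tcp_rot: [-3.142, 0.0, 1.054]
contact_force: [-0.0, 1.1, -2.9]
opening: 0.177
0.17664237070531455 [501.02799473 235.97048609  35.84255672] [-3.14156646e+00  6.98049485e-05  1.05437610e+00] [-0.02622364  1.12385846 -2.89642362] [ 0.0265833   0.00658642 -0.00331556]
```

View pics/w14c.png

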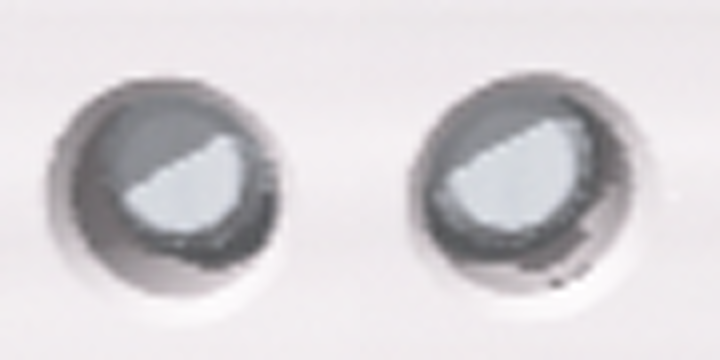

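```bash
python3 -m creep '[{"dp":[0.2,0,1],"angular":[0,0,0],"fingers":5},{"dp":[0.2,0,2],"angular":[0,0,0],"fingers":5},{"dp":[0.2,0,3],"angular":[0,0,0],"fingers":5},{"dp":[0.2,0,3],"angular":[0,0,0],"fingers":5},{"dp":[0.2,0,3],"angular":[0,0,0],"fingers":5}]'
python3 -m creep '[{"dp":[0,0,1],"angular":[0,0,0],"fingers":5},{"dp":[0,0,2],"angular":[0,0,0],"fingers":5},{"dp":[0,0,3],"angular":[0,0,0],"fingers":5},{"dp":[0,0,3],"angular":[0,0,0],"fingers":5},{"dp":[0,0,3],"angular":[0,0,0],"fingers":5}]'
python3 - <<'E'
from h import *
s=r.sense(); im=optics.grab_frame("wrist")
print(s["opening"],s["eef_pos"],s["tcp_rot"],s["contact_force"],s["wrist_torque"])
a=cv2.resize(im[200:245,220:265],None,fx=8,fy=8,interpolation=2);b=cv2.resize(im[200:245,390:435],None,fx=8,fy=8,interpolation=2)
cv2.imwrite("pics/w15c.png",np.hstack([a,b]))
E
```

```text
clock: 12.58
eef_pos: [501.1, 236.1, 32.7]
tcp_rot: [-3.141, 0.0, 1.054]
contact_force: [0.8, -0.3, -2.4]
opening: 0.179
clock: 13.0
eef_pos: [501.1, 236.2, 29.8]
tcp_rot: [-3.141, 0.0, 1.054]
contact_force: [-0.0, 0.3, -2.8]
opening: 0.178
0.1780020066245043 [501.10311865 236.16321214  29.80446058] [-3.14149116e+00  9.39091439e-05  1.05433406e+00] [-2.05684109e-03  3.27592630e-01 -2.82640232e+00] [-0.03027705 -0.01774904  0.01149668]
```

View pics/w15c.png

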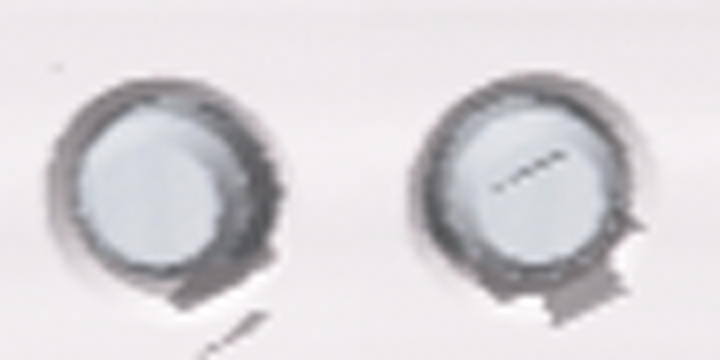

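```bash
python3 -m creep '[{"dp":[0,0,1],"angular":[0,0,0],"fingers":5},{"dp":[0,0,2],"angular":[0,0,0],"fingers":5},{"dp":[0,0,3],"angular":[0,0,0],"fingers":5},{"dp":[0,0,3.5],"angular":[0,0,0],"fingers":5},{"dp":[0,0,3.5],"angular":[0,0,0],"fingers":5}]'
python3 -m creep '[{"dp":[0,0,0.3],"angular":[0,0,0],"fingers":5},{"dp":[0,0,0.6],"angular":[0,0,0],"fingers":5},{"dp":[0,0,1],"angular":[0,0,0],"fingers":5},{"dp":[0,0,1],"angular":[0,0,0],"fingers":5},{"dp":[0,0,1],"angular":[0,0,0],"fingers":5}]'
```

```text
clock: 13.47
eef_pos: [501.0, 236.1, 26.2]
tcp_rot: [-3.141, 0.0, 1.054]
contact_force: [-0.2, 0.0, -3.5]
opening: 0.178
clock: 13.88
eef_pos: [501.2, 236.2, 25.4]
tcp_rot: [-3.142, 0.0, 1.054]
contact_force: [0.7, 1.4, -3.0]
opening: 0.176
```

```bash
python3 -m creep '[{"dp":[0,0,0.3],"angular":[0,0,0],"fingers":5},{"dp":[0,0,0.6],"angular":[0,0,0],"fingers":5},{"dp":[0,0,1],"angular":[0,0,0],"fingers":5},{"dp":[0,0,1],"angular":[0,0,0],"fingers":5},{"dp":[0,0,1],"angular":[0,0,0],"fingers":5}]'
```

```text
clock: 14.3
eef_pos: [501.2, 236.2, 24.4]
tcp_rot: [3.142, -0.0, 1.054]
contact_force: [0.7, -0.3, -3.0]
opening: 0.175
```

```bash
python3 -m creep '[{"dp":[0,0,0.3],"angular":[0,0,0],"fingers":5},{"dp":[0,0,0.6],"angular":[0,0,0],"fingers":5},{"dp":[0,0,1],"angular":[0,0,0],"fingers":5},{"dp":[0,0,1],"angular":[0,0,0],"fingers":5},{"dp":[0,0,1],"angular":[0,0,0],"fingers":5}]'
```

```text
clock: 14.72
eef_pos: [501.2, 236.2, 23.6]
tcp_rot: [3.141, -0.0, 1.054]
contact_force: [-1.7, 0.3, 2.8]
opening: 0.176
```

```bash
python3 -m creep '[{"dp":[0,0,0.4],"angular":[0,0,0],"fingers":5},{"dp":[0,0,0.4],"angular":[0,0,0],"fingers":5},{"dp":[0,0,0.4],"angular":[0,0,0],"fingers":5}]'
python3 - <<'E'
from h import *
s=r.sense(); im=optics.grab_frame("wrist")
print(s["opening"],s["eef_pos"],s["contact_force"],s["wrist_torque"])
a=cv2.resize(im[200:245,220:265],None,fx=8,fy=8,interpolation=2);b=cv2.resize(im[200:245,390:435],None,fx=8,fy=8,interpolation=2)
cv2.imwrite("pics/w16c.png",np.hstack([a,b]))
im=optics.grab_frame("side");crop(im,180,250,300,350,6,"pics/s16.png")
E
```

```text
clock: 14.97
eef_pos: [501.2, 236.2, 23.1]
tcp_rot: [3.142, -0.0, 1.054]
contact_force: [-2.9, -1.0, 4.5]
opening: 0.179
0.1794453369868311 [501.20132747 236.18787386  23.08696174] [-2.88501916 -0.96987394  4.51286258] [-0.05798384  0.33266392 -0.05806498]
```

View pics/w16c.png

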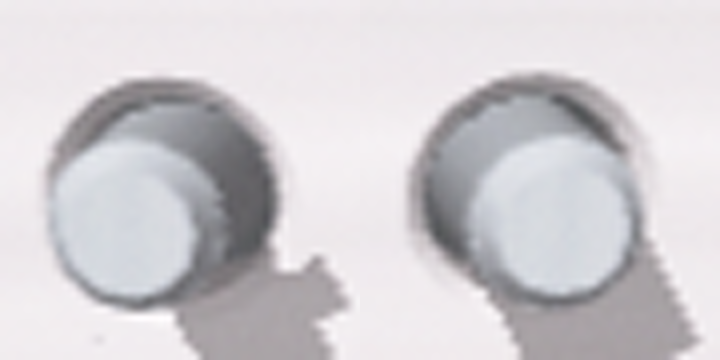

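View pics/s16.png

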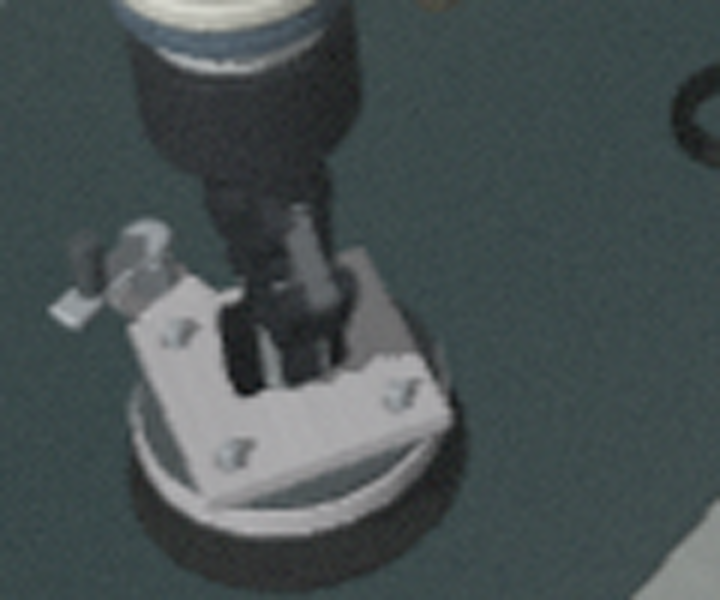

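```bash
python3 -m creep '[{"dp":[0,0,0],"angular":[0,0,0],"fingers":20},{"dp":[0,0,0],"angular":[0,0,0],"fingers":26},{"dp":[0,0,0],"angular":[0,0,0],"fingers":32},{"dp":[0,0,0],"angular":[0,0,0],"fingers":36},{"dp":[0,0,0],"angular":[0,0,0],"fingers":36}]'
python3 -m creep '[{"dp":[0,0,-5],"angular":[0,0,0],"fingers":36},{"dp":[0,0,-20],"angular":[0,0,0],"fingers":36},{"dp":[0,0,-45],"angular":[0,0,0],"fingers":36},{"dp":[0,0,-80],"angular":[0,0,0],"fingers":36},{"dp":[0,0,-110],"angular":[0,0,0],"fingers":36}]'
python3 -m creep '[{"dp":[-40,0,-30],"angular":[0,0,0],"fingers":36},{"dp":[-75,0,-60],"angular":[0,0,0],"fingers":20},{"dp":[-75,0,-70],"angular":[0,0,0],"fingers":0},{"dp":[-75,0,-70],"angular":[0,0,0],"fingers":0},{"dp":[-75,0,-70],"angular":[0,0,0],"fingers":0}]'
python3 -m creep '[{"dp":[0,0,0],"angular":[0,0,0],"fingers":0},{"dp":[0,0,0],"angular":[0,0,0],"fingers":0}]'
python3 - <<'E'
from h import *
s=r.sense(); im=optics.grab_frame("wrist")
print(s["opening"],s["eef_pos"],s["tcp_rot"],s["contact_force"],s["wrist_torque"])
cv2.imwrite("pics/w17.png",im)
im=optics.grab_frame("side");crop(im,180,250,300,350,6,"pics/s17.png")
E
```

```text
clock: 15.48
eef_pos: [501.1, 236.2, 22.9]
tcp_rot: [-3.142, 0.0, 1.054]
contact_force: [0.3, -0.3, 1.4]
opening: 0.419
clock: 15.9
eef_pos: [500.9, 236.1, 134.6]
tcp_rot: [-3.141, 0.0, 1.054]
contact_force: [1.1, -0.1, 0.0]
opening: 0.415
clock: 16.32
eef_pos: [464.9, 171.0, 204.3]
tcp_rot: [3.14, -0.003, 1.053]
contact_force: [-0.2, 0.4, -1.0]
opening: 0.003
clock: 16.48
eef_pos: [463.8, 171.3, 201.9]
tcp_rot: [-3.14, 0.001, 1.055]
contact_force: [-1.2, -0.4, -0.8]
opening: 0.0
0.00015087003292980732 [463.83743844 171.31157027 201.85229457] [-3.14044489e+00  1.08034513e-03  1.05472113e+00] [-1.16786507 -0.39769642 -0.75537823] [ 0.00181647 -0.01578808 -0.00201935]
```

View pics/w17.png

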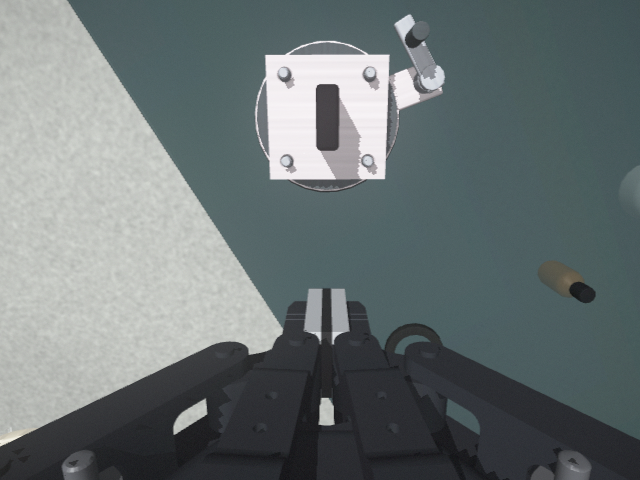

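View pics/s17.png

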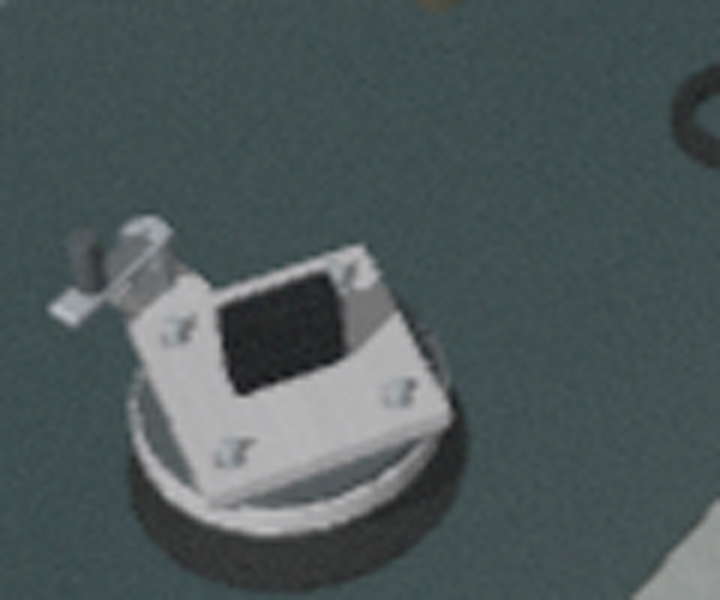

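```bash
python3 - <<'E'
from h import *
im=cv2.imread("pics/w17.png")
crop(im,250,5,450,155,4,"pics/w17a.png")
E
```

```text
(no output)
```

View pics/w17a.png

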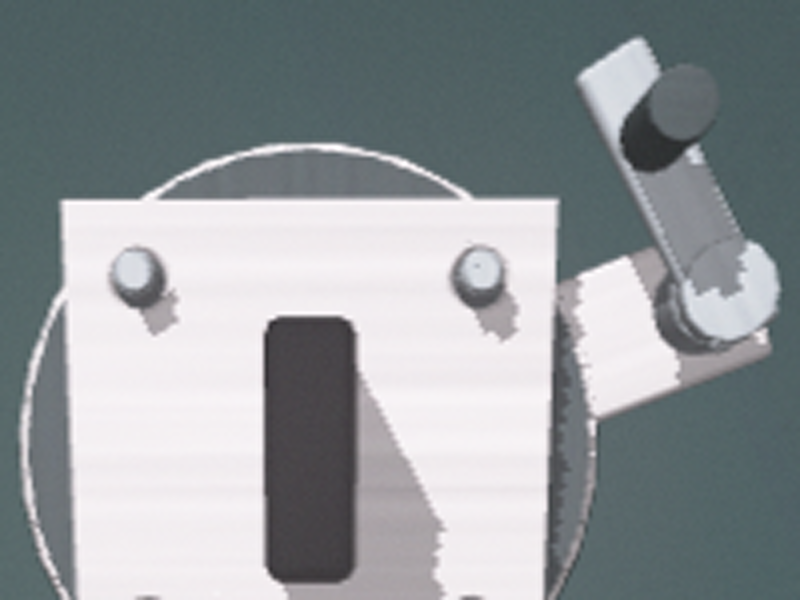

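```bash
python3 - <<'E'
from h import *
q=lambda x,y:(x/4+250-.4,y/4+5-.4)
R=Ro.from_euler('xyz',[-3.1415,0,1.0545]).as_matrix(); e=np.array([463.8,171.3,202.0])
for z in (145,147,149): 
    a,b=tz(q(62,200),z),tz(q(558,200),z); print(z,np.linalg.norm(a-b),a,b)
pin=tz(q(684,102),112); piv=tz(q(735,290),202-66-4); 
C=e+R@(np.array([0,0,0.])); 
ctr=np.array([500.6,236.9])
for n,p in (("pin",pin),("piv",piv)):
    w=e+R@p; d=w[:2]-ctr; print(n,p,w,d,np.hypot(*d),np.degrees(np.arctan2(d[1],d[0])))
print(np.linalg.norm((pin-piv)[:2]))
E
```

```text
145 91.96906233184188 [120.82750887 -46.14678371 145.        ] [120.77626811  45.82226435 145.        ]
147 92.53527201705522 [121.16609342 -46.42791305 147.        ] [121.11453719  46.1073446  147.        ]
149 93.10148170226856 [121.50467798 -46.70904239 149.        ] [121.45280628  46.39242486 149.        ]
pin [129.98387937  61.19170959 112.        ] [581.1747422  254.13799967  89.99433085] [80.5747422  17.23799967] 82.39804435533695 12.07570813230198
piv [103.6205846   76.50158786 132.        ] [581.47284679 223.6540682   69.99291242] [ 80.87284679 -13.2459318 ] 81.95042438252813 -9.30172162965352
30.48631961676773
```

```bash
python3 -m creep '[{"dp":[0,0,0],"angular":[0,0,-0.12],"fingers":30},{"dp":[0,0,0],"angular":[0,0,-0.24],"fingers":30},{"dp":[0,0,0],"angular":[0,0,-0.36],"fingers":30},{"dp":[0,0,0],"angular":[0,0,-0.48],"fingers":30},{"dp":[0,0,0],"angular":[0,0,-0.6],"fingers":30}]' 25
python3 -m creep '[{"dp":[0,0,0],"angular":[0,0,-0.12],"fingers":30},{"dp":[0,0,0],"angular":[0,0,-0.24],"fingers":30},{"dp":[0,0,0],"angular":[0,0,-0.36],"fingers":30},{"dp":[0,0,0],"angular":[0,0,-0.48],"fingers":30},{"dp":[0,0,0],"angular":[0,0,-0.6],"fingers":30}]'
python3 -m creep '[{"dp":[0,0,0],"angular":[0,0,-0.032],"fingers":30},{"dp":[0,0,0],"angular":[0,0,-0.032],"fingers":30},{"dp":[0,0,0],"angular":[0,0,-0.032],"fingers":30}]'
python3 - <<'E'
from h import *
s=r.sense();print(s["eef_pos"],s["tcp_rot"]); y=s["tcp_rot"][2]
d=np.array([578.9,256.7])-s["eef_pos"][:2]; x=np.array([np.cos(y),np.sin(y)]); yy=np.array([np.sin(y),-np.cos(y)]); print(d@x,d@yy)
E
```

```text
clock: 17.0
eef_pos: [463.9, 171.3, 202.0]
tcp_rot: [-3.14, 0.0, 1.661]
contact_force: [0.1, -0.3, -0.5]
opening: 0.353
clock: 17.42
eef_pos: [463.9, 171.3, 202.0]
tcp_rot: [-3.14, -0.001, 2.261]
contact_force: [-0.1, -0.6, -0.1]
opening: 0.352
clock: 17.67
eef_pos: [463.9, 171.2, 202.3]
tcp_rot: [-3.14, -0.0, 2.285]
contact_force: [-0.2, -0.2, -0.8]
opening: 0.355
[463.90679841 171.15760068 202.25190494] [-3.14036141e+00 -4.90730749e-04  2.28513718e+00]
-10.704854201072905 142.92076332815338
```

```bash
python3 -m creep '[{"dp":[-3,35,0],"angular":[0,0,0],"fingers":30},{"dp":[-6,70,20],"angular":[0,0,0],"fingers":30},{"dp":[-9,105,45],"angular":[0,0,0],"fingers":30},{"dp":[-10.7,135,80],"angular":[0,0,0],"fingers":30},{"dp":[-10.7,143,110],"angular":[0,0,0],"fingers":30}]'
python3 -m creep '[{"dp":[0,0,17],"angular":[0,0,0],"fingers":30},{"dp":[0,0,17],"angular":[0,0,0],"fingers":30},{"dp":[0,0,17],"angular":[0,0,0],"fingers":30},{"dp":[0,0,17],"angular":[0,0,0],"fingers":30}]'
python3 - <<'E'
from h import *
s=r.sense();print(s["eef_pos"],s["tcp_rot"],s["contact_force"])
im=optics.grab_frame("wrist"); cv2.imwrite("pics/w18.png",im)
E
```

```text
clock: 18.08
eef_pos: [582.8, 259.4, 92.2]
tcp_rot: [3.137, 0.001, 2.285]
contact_force: [0.4, 0.5, 0.1]
opening: 0.349
clock: 18.42
eef_pos: [579.5, 256.9, 77.1]
tcp_rot: [3.141, 0.0, 2.286]
contact_force: [0.6, 0.1, 0.0]
opening: 0.355
[579.51539225 256.88252413  77.0988421 ] [3.14059963e+00 3.25753473e-04 2.28568482e+00] [0.63347436 0.0862972  0.02459196]
```

View pics/w18.png

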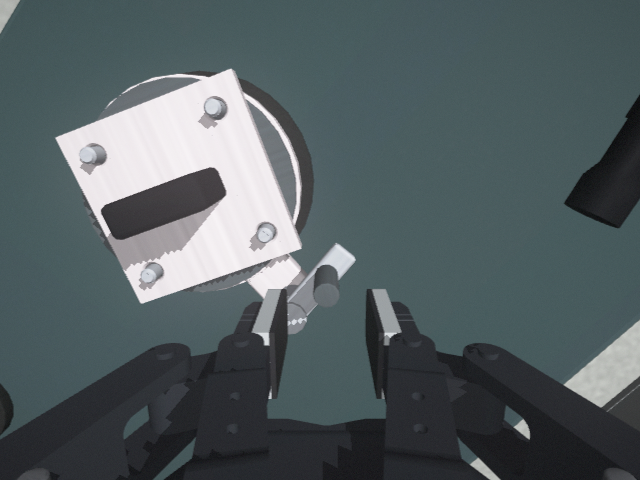

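```bash
python3 -m creep '[{"dp":[0,0,15],"angular":[0,0,0],"fingers":30},{"dp":[0,0,28],"angular":[0,0,0],"fingers":30},{"dp":[0,0,38],"angular":[0,0,0],"fingers":30},{"dp":[0,0,45],"angular":[0,0,0],"fingers":30},{"dp":[0,0,46],"angular":[0,0,0],"fingers":30}]'
python3 -m creep '[{"dp":[0,0,0],"angular":[0,0,0],"fingers":24},{"dp":[0,0,0],"angular":[0,0,0],"fingers":20},{"dp":[0,0,0],"angular":[0,0,0],"fingers":17},{"dp":[0,0,0],"angular":[0,0,0],"fingers":17}]' 20
python3 - <<'E'
from h import *
s=r.sense();print(s["eef_pos"],s["tcp_rot"],s["contact_force"],s["opening"]*85.4)
im=optics.grab_frame("wrist"); crop(im,230,180,430,330,4,"pics/w19.png")
E
```

```text
clock: 18.88
eef_pos: [578.2, 256.3, 28.8]
tcp_rot: [-3.14, -0.001, 2.286]
contact_force: [-0.9, 0.2, -0.0]
opening: 0.352
clock: 19.22
eef_pos: [579.5, 256.9, 30.5]
tcp_rot: [3.141, 0.0, 2.286]
contact_force: [-0.3, 0.1, 0.4]
opening: 0.197
[579.45820714 256.8678939   30.54443499] [3.14076244e+00 2.28873718e-04 2.28629674e+00] [-0.28733711  0.13561805  0.42780061] 16.786108220022488
```

View pics/w19.png

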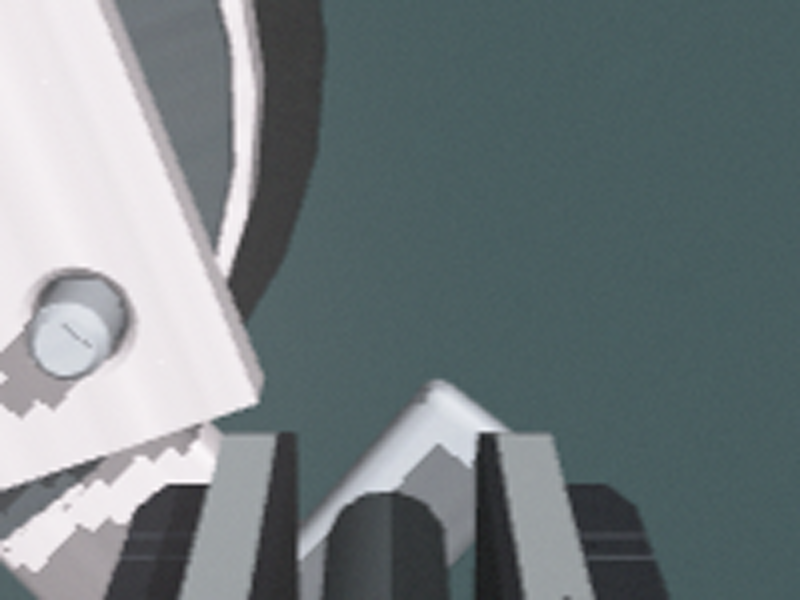

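```bash
python3 -m creep '[{"dp":[0,-4,0],"angular":[0,0,0],"fingers":17},{"dp":[0,-8,0],"angular":[0,0,0],"fingers":17},{"dp":[0,-12,0],"angular":[0,0,0],"fingers":17},{"dp":[0,-16,0],"angular":[0,0,0],"fingers":17},{"dp":[0,-20,0],"angular":[0,0,0],"fingers":17}]'
python3 -m creep '[{"dp":[0,-4,0],"angular":[0,0,0],"fingers":17},{"dp":[0,-8,0],"angular":[0,0,0],"fingers":17},{"dp":[0,-12,0],"angular":[0,0,0],"fingers":17},{"dp":[0,-15,0],"angular":[0,0,0],"fingers":17},{"dp":[0,-17,0],"angular":[0,0,0],"fingers":17}]'
python3 - <<'E'
from h import *
s=r.sense();print(s["eef_pos"],s["tcp_rot"],s["contact_force"],s["opening"]*85.4)
im=optics.grab_frame("wrist"); cv2.imwrite("pics/w20.png",im)
E
```

```text
clock: 19.68
eef_pos: [564.4, 244.4, 30.6]
tcp_rot: [3.139, -0.0, 2.286]
contact_force: [1.2, 3.8, 0.7]
opening: 0.2
clock: 20.1
eef_pos: [551.5, 231.9, 30.2]
tcp_rot: [3.141, 0.001, 2.286]
contact_force: [4.0, -0.7, -0.2]
opening: 0.195
[551.50084586 231.88960711  30.16077347] [3.14085640e+00 8.18886151e-04 2.28629958e+00] [ 3.99081875 -0.74168358 -0.18172112] 16.658362347762484
```

View pics/w20.png

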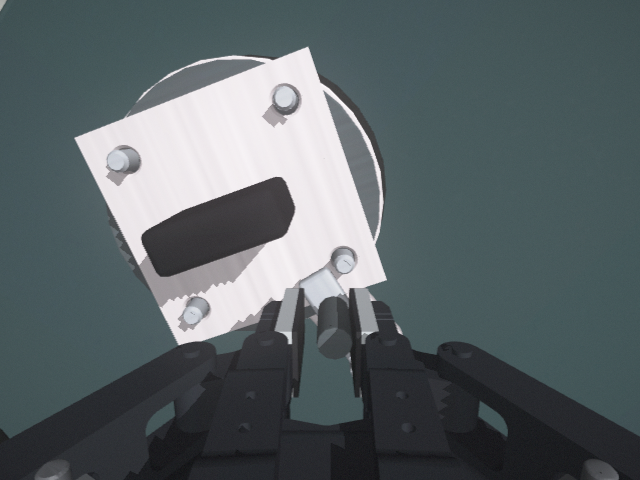

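```bash
python3 -m creep '[{"dp":[0,-1.5,0],"angular":[0,0,0],"fingers":17},{"dp":[0,-3,0],"angular":[0,0,0],"fingers":17},{"dp":[0,-4,0],"angular":[0,0,0],"fingers":17},{"dp":[0,-4,0],"angular":[0,0,0],"fingers":17}]'
python3 - <<'E'
from h import *
s=r.sense();print(s["eef_pos"],s["contact_force"])
im=optics.grab_frame("wrist"); q=[tz(u,s["eef_pos"][2]*0-60) for u in [(333,340)]]; print(q)
crop(im,230,200,430,350,4,"pics/w21.png")
im=optics.grab_frame("top");crop(im,180,190,280,265,8,"pics/t21.png")
E
```

```text
clock: 20.48
eef_pos: [548.7, 229.9, 30.1]
tcp_rot: [3.141, 0.001, 2.286]
contact_force: [5.5, 0.7, -0.4]
opening: 0.198
[548.69737362 229.85453665  30.09539605] [ 5.51140599  0.68779727 -0.37550265]
[array([  0.49182889,   1.32189055, -60.        ])]
```

View pics/w21.png

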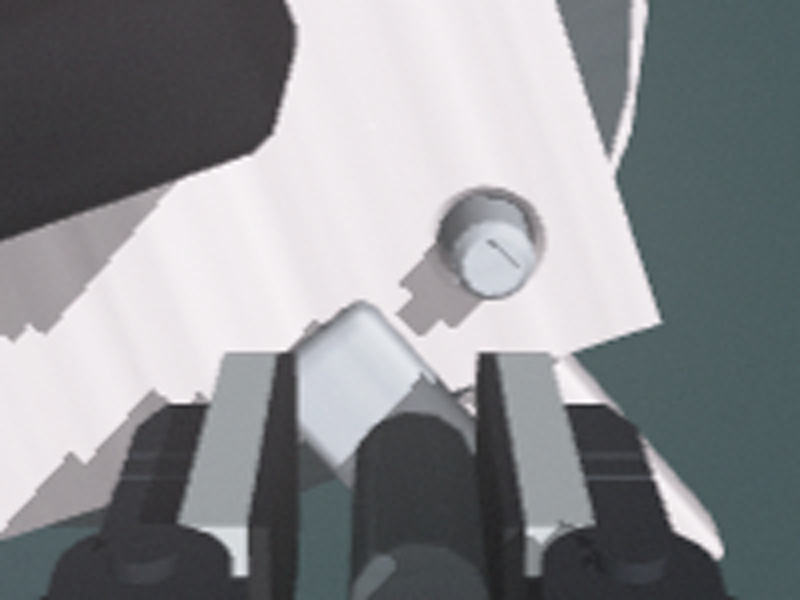

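```bash
python3 -m creep '[{"dp":[0,-1,0],"angular":[0,0,0],"fingers":17},{"dp":[0,-2,0],"angular":[0,0,0],"fingers":17},{"dp":[0,-2,0],"angular":[0,0,0],"fingers":17},{"dp":[0,-2,0],"angular":[0,0,0],"fingers":17}]'

```

```text
clock: 20.92
eef_pos: [548.6, 229.7, 30.2]
tcp_rot: [3.137, 0.001, 2.286]
contact_force: [10.2, 5.2, -4.8]
opening: 0.197
```

```bash
python3 -m creep '[{"dp":[0,2,0],"angular":[0,0,0],"fingers":20},{"dp":[0,4,0],"angular":[0,0,0],"fingers":24},{"dp":[0,4,0],"angular":[0,0,0],"fingers":26},{"dp":[0,4,0],"angular":[0,0,0],"fingers":26},{"dp":[0,4,0],"angular":[0,0,0],"fingers":26}]'
python3 - <<'E'
from h import *
im=optics.grab_frame("wrist"); crop(im,230,200,430,350,4,"pics/w22.png")
E
```

```text
clock: 21.33
eef_pos: [549.0, 230.9, 29.7]
tcp_rot: [-3.14, -0.0, 2.286]
contact_force: [-0.9, 0.2, -0.5]
opening: 0.303
```

View pics/w22.png

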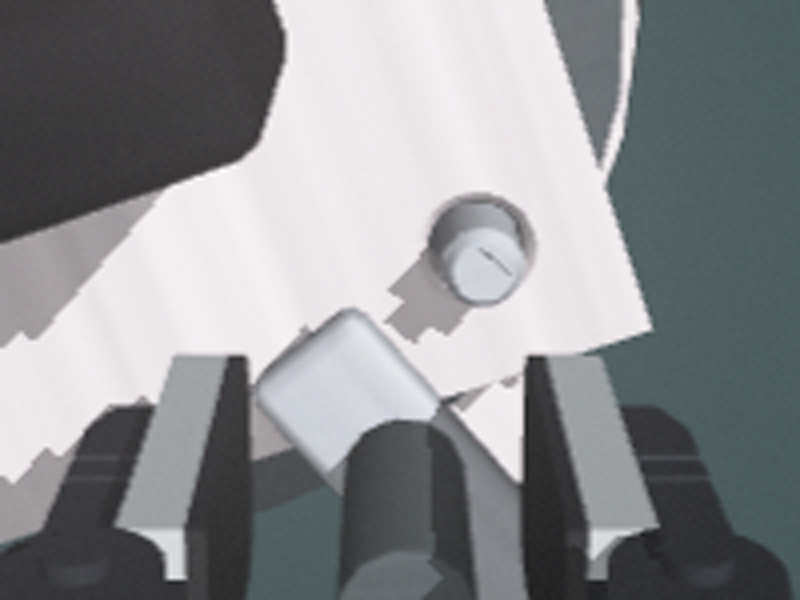

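Force is off and the pin is free on both sides. I lift straight up and then move away.

```bash
python3 -m creep '[{"dp":[0,0,-8],"angular":[0,0,0],"fingers":26},{"dp":[0,0,-30],"angular":[0,0,0],"fingers":26},{"dp":[0,0,-65],"angular":[0,0,0],"fingers":26},{"dp":[0,0,-100],"angular":[0,0,0],"fingers":26},{"dp":[0,0,-135],"angular":[0,0,0],"fingers":26}]'
python3 -m creep '[{"dp":[-30,0,-25],"angular":[0,0,0],"fingers":26},{"dp":[-60,0,-40],"angular":[0,0,0],"fingers":26},{"dp":[-90,0,-40],"angular":[0,0,0],"fingers":26},{"dp":[-100,0,-40],"angular":[0,0,0],"fingers":26},{"dp":[-100,0,-40],"angular":[0,0,0],"fingers":26}]'
python3 -m creep '[{"dp":[0,0,0],"angular":[0,0,0],"fingers":26},{"dp":[0,0,0],"angular":[0,0,0],"fingers":26},{"dp":[0,0,0],"angular":[0,0,0],"fingers":26}]'
python3 - <<'E'
from h import *
s=r.sense();print(s["eef_pos"],s["tcp_rot"],s["contact_force"])
im=optics.grab_frame("wrist"); cv2.imwrite("pics/w23.png",im)
im=optics.grab_frame("side"); crop(im,170,250,290,340,6,"pics/s23.png"); cv2.imwrite("pics/t23.png",optics.grab_frame("top"))
E
```

```text
clock: 21.8
eef_pos: [549.1, 230.9, 166.9]
tcp_rot: [-3.141, -0.0, 2.286]
contact_force: [0.5, 0.1, -1.1]
opening: 0.303
clock: 22.22
eef_pos: [616.4, 153.8, 205.5]
tcp_rot: [3.141, 0.001, 2.284]
contact_force: [-0.3, -0.7, -0.8]
opening: 0.304
clock: 22.47
eef_pos: [614.1, 156.5, 204.5]
tcp_rot: [-3.141, -0.001, 2.287]
contact_force: [0.3, 0.2, 0.2]
opening: 0.303
[614.11101128 156.54761696 204.5160858 ] [-3.14058485e+00 -9.25099238e-04  2.28726872e+00] [0.25425681 0.2260817  0.15163888]
```

View pics/w23.png

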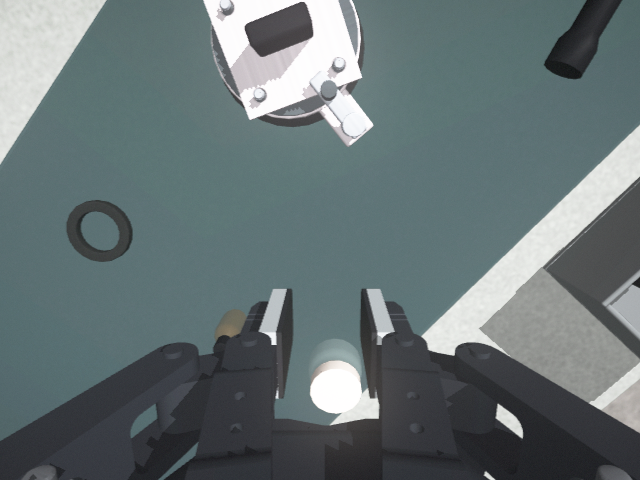

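View pics/s23.png

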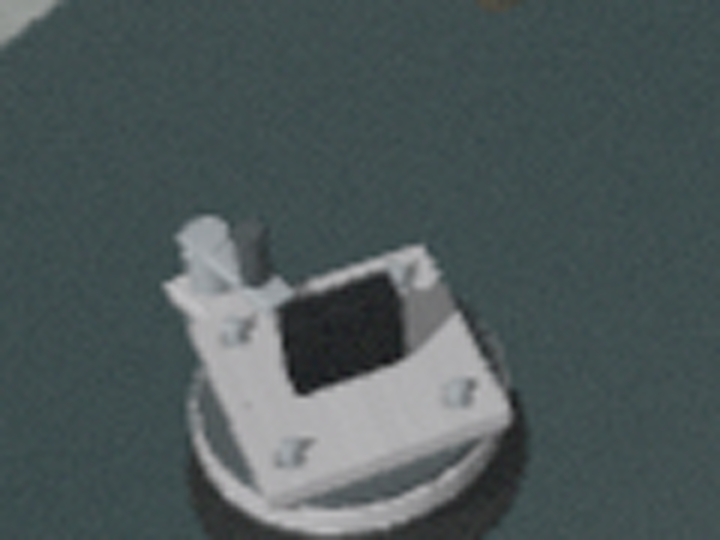

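View pics/t23.png

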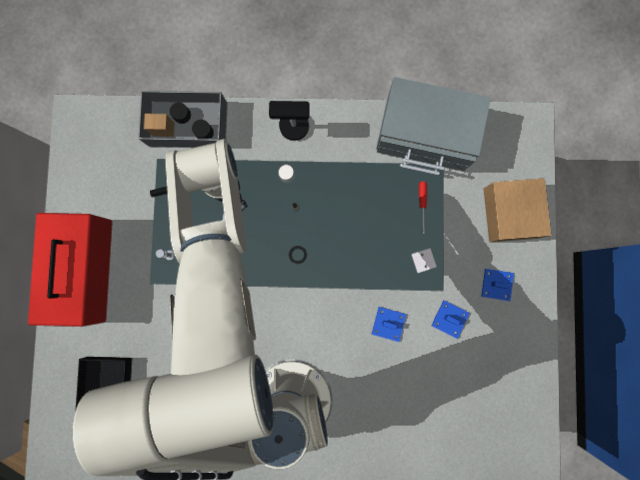

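```bash
python3 - <<'E'
from h import *
s=r.sense();c=cam("wrist",s)
pin=onz(c,(328,90),90)[:2];piv=onz(c,(350,123),70)[:2]
v=pin-piv; xm=np.array([.987,-.162]);ym=np.array([.162,.987])
print(pin,piv,np.linalg.norm(v),"a",np.arctan2(-v@xm,v@ym))
b=np.mean([onz(c,p,63.5)[:2] for p in [(226,6),(339,65),(260,95)]][0::2],axis=0); print("diag studs mid n/a",b)
print(r.sign_off())
E
```

```text
[552.65625736 227.93836052] [579.18666722 222.71683103] 27.039360521341866 a 1.539150261312668
diag studs mid n/a [487.02664676 209.12569333]
the job is handed in; nothing more can be done
None
```

I fitted the silver flange with the black grip onto the four studs and swung the latch across to its stop. Then I withdrew the gripper and handed the job in at about 22.6 s of the 72 s allowed.

**Grasp:** The first grasp closed on nothing. The fingertips sit about 44 mm behind the stated TCP (tool point), so they shut just above the grip. I checked this in the images, went lower and gripped it on the second try.

**Fit:**
- The flange lined up at a ring turn of about −0.36 rad from the mount's axes, which is inside the stated ±0.38.
- All four studs entered with no sign of wedging.
- Contact came at the expected seat height and I measured at most about 7.5 N of pressing.
- The images show about 8 mm of each stud standing proud, as a flush plate should.
- One later camera scale check put the plate about 2 mm higher than expected. That is within that measurement's error, and I trusted the contact height and the stud protrusion instead.

**Latch:** I felt the stop at about 11 N. The final image gave an angle of about 1.54 rad. In that check the pin measured 27 mm from the pivot instead of 30, so the angle is rough.

**Other things:** The wrist force read about zero at the end. In the final pictures the bystanders looked unmoved, though the arm hid part of the top view and I judged them by eye only.

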